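# Weigh a kit of shaft supports from the tip-out bin

### The job

Tip the grey bin forward on its hinge as far as it goes, take out all the shaft support blocks standing at its back and lay them in the wire-handled basket. Once they are all in, weigh the kit: hang the loaded basket by its handle bar on the hook of the spring scale, letting its weight down slowly rather than dropping it, and leave it hanging free and still with the pointer at rest. The bin must end swung fully home again, and the screwdriver, jar and cutters stay where they are.

Things in the scene. Friction and masses are not known exactly. Their poses are not given: they have to be found in the camera images.
- rack: fixed metal rack, 320 mm wide (y), that carries the tip-out bin. Origin: on the table straight below the bin's hinge line, mid-width; x points away from the bin's front to its back (the front faces the robot, turned by the rack's yaw), z up. A roof plate (underside 270 mm above the table) covers the back of the bin from x = 86 mm to 194 mm on posts at y = +-152 mm
- tip_bin (a joint): tilt of the bin, rad: 0 = home, floor level; grows as its top tips towards rack -x, stop 0.45. Friction hinge (0.6 N m), stays where left. Home, heights above table: front panel (rack x = 0) lip 185 mm; floor top 150 mm, x 3 to 146 mm, inside width 264 mm; side walls 186 mm, back wall 174 mm; an 8 mm high ridge across the floor at x = 66 mm keeps the blocks at the back
- bin_hinge (a point): a point on the bin's hinge line, mid-width, 30 mm above the table
- bin_handle (a point): middle of the bin's handle: a steel bar of 10 mm diameter and 110 mm length along the rack's y, 42 mm in front of the bin's front panel and, with the bin home, 180 mm above the table (150 mm above the hinge line); it swings with the bin about the hinge line. Best pinched from above
- block0_mid (a point): aluminium shaft support block, 70 g, an upside-down T: foot 48 (its x) by 18 (its y) by 9 mm tall, on its middle a round-topped body 22 (x) by 18 mm (y), bored along y; 40 mm tall in all. This point is its centre, 20 mm above its underside; z up when standing. 2 to 4 of them stand in a row at the back of the bin at the start, bore roughly along the rack's y
- block1_mid (a point): aluminium shaft support block, 70 g, an upside-down T: foot 48 (its x) by 18 (its y) by 9 mm tall, on its middle a round-topped body 22 (x) by 18 mm (y), bored along y; 40 mm tall in all. This point is its centre, 20 mm above its underside; z up when standing. 2 to 4 of them stand in a row at the back of the bin at the start, bore roughly along the rack's y
- block2_mid (a point): aluminium shaft support block, 70 g, an upside-down T: foot 48 (its x) by 18 (its y) by 9 mm tall, on its middle a round-topped body 22 (x) by 18 mm (y), bored along y; 40 mm tall in all. This point is its centre, 20 mm above its underside; z up when standing. 2 to 4 of them stand in a row at the back of the bin at the start, bore roughly along the rack's y
- block3_mid (a point): aluminium shaft support block, 70 g, an upside-down T: foot 48 (its x) by 18 (its y) by 9 mm tall, on its middle a round-topped body 22 (x) by 18 mm (y), bored along y; 40 mm tall in all. This point is its centre, 20 mm above its underside; z up when standing. 2 to 4 of them stand in a row at the back of the bin at the start, bore roughly along the rack's y
- basket: loose dark steel basket, 250 g: open tray 240 (its x) by 160 (its y) by 40 mm tall, walls and floor 4 mm. Origin: centre of its underside. A rigid handle of 8 mm bar stands over its middle from side to side (plane x = 0): uprights at y = +-78 mm up to 85 mm, then rising to a peak at y = 0, 120 mm up. The tray halves on both sides of it are open from above
- basket_bar (a point): centre of the basket's handle bar at its peak, 120 mm above the basket's underside; this rests in the hook
- basket_tab (a point): centre of the black grip tab that stands on the peak of the handle bar: 24 mm (basket x) by 10 mm (basket y), from 122 to 156 mm above the basket's underside; pinch it along the basket's y to carry the basket
- scale: fixed spring scale: a column 22 by 30 mm, 284 mm tall, on a base plate. Origin: underside, below the column's front face; its -x points along the hook arm (towards the robot's side, turned by the scale's yaw). The hook arm (8 mm round bar) reaches 170 mm out to the hook
- scale_hook (a joint): how far the hook and pointer have gone down, in m: 0 unloaded, up to 0.08; spring 120 N/m (82 mm per kg), lightly damped
- hook_seat (a point): where the centre of the basket's bar lies once hung, 210 mm above the table unloaded; moves with the hook. The hook is a V from the side: towards scale +x the arm rises 10 mm above this point, 30 mm away; the free tip ends 24 mm to -x, 22 mm above. Lower the bar into it from above, across the arm (basket x along scale x, either way round)
- driver: bystander to leave alone: screwdriver lying on the table
- jar: bystander to leave alone: closed jar, 48 mm across and 70 mm tall
- nipper: bystander to leave alone: side cutters with red handles lying flat, 160 mm long

How it is judged:
By the outcome, as a careful person would: the job done as asked, in the order asked, and still so for the second after the job is handed in, with the robot touching nothing.
Of block0, block1, block2, block3 only 2 to 4 are there at a start; the rules pass over those that are not, and their reading is None.
At some moment in a run one of basket, block0, block1, block2, block3 may be knocked a few centimetres aside while the robot is not near it.
It also fails if it takes over 210 s, if anything falls off the work surface, if the arm or the gripper's body presses on something with over 40 N, if the wrist force passes 120 N, or if a joint passes its speed limit or range.

### The arm

A 6-joint arm with a two-finger parallel gripper is mounted at the origin on the work surface. World frame = base frame: x ahead of the robot, y to its left, z up, the work surface at z = 0. Lengths are in m, angles in rad, forces in N, time in s.
With the tool pointing down it reaches from about 0.375 to 0.9 m from the base axis. Payload 3.1 kg.
Tool frame: the origin (TCP) lies midway between the tips of the shut fingers; the grasp point (between the pads) lies 19 mm behind it; x points along the fingers, z is the direction in which the jaws open and shut, and the axes are right-handed (so a half turn about x gives the same grasp; the last joint's range is limited). The gripper opens to 85 mm and grips with 20 to 120 N. Pads are 22 mm wide; open, the fingers measure 114 mm over their backs; the gripper's body (76 mm by 85 mm) begins 54 mm behind the grasp point. The pads swing forward as they close: fully open they stand 13 mm farther back than shut.
Start: joints at [1.159, 0.527, 1.433, -0, 1.181, -0.178], TCP at [0.145, 0.608, 0.231] pointing down, gripper open.
Joint ranges: [-3.08, 3.08], [-0.75, 2.2], [0.22, 2.44], [-1.43, 4.57], [0, 2.65], [-2.85, 2.85]. Speed limits (rad/s): [2.79, 2.79, 3.14, 3.14, 3.14, 3.14].

### API

Orientations are given as a unit quaternion [x, y, z, w].
In Python, from station import telemetry, optics, manip gives the robot as it stands.
- The arm moves only by the tool step_arm, never from a script. Its argument "commands" is a list of rows, each a list of 4 numbers: the shift along the tool's x, y, z in m, then the turn about the tool's x in rad. A call has 1 to 8 rows; each row is the pose to reach, as a shift and turn from the pose measured when the call began, along the tool's axes at that moment; what a row does not reach only later rows make up. A row lasts 1/12 s, in which the tool goes at most 41.7 mm and 7.16 degrees, less where a joint would pass 70% of its speed; a pose out of reach is approached as far as the arm can. A call with a gripper value outside its range is refused whole. "jaw" is the finger opening in m, from 0 to 0.0854, set as the call begins (left out, the last holds). The fingers move at their own pace and stop on an object; "grip_force" is the grip in N (left out, the last holds). Time passes only in rows, so rows that repeat a pose let the fingers close. It gives the time, the measured TCP pose, the force and the opening at its end, in the units of the state.
- telemetry.sense(): the state, without advancing time (a new reading comes with each control period).
- optics.snapshot(name): name is "scene" or "top" or "wrist"; returns the picture (420x560x3 uint8, red, green, blue); there is no depth.
- optics.camera_params(name): a dict with "mtx" (3x3 intrinsics, pixels), "origin" and "attitude" of the camera in the world. Camera axes: x right, y down, z forward; pixel columns grow to the right and rows downward; lengths in m; the calibration is good to about 2 mm. A picture is of the moment at which its call begins: read the wrist's pose just before it. camera_params takes no time and is no camera call; for the wrist camera it gives the pose at the moment of the call.
- manip.sign_off(): hands the job in, once; it reports no verdict.
The state is a dict: "t": time; "q": joint angles; "qd": joint speeds; "tau": joint torques, N m; "tcp_pos": TCP position; "tool_rot": TCP orientation; "force": force on the tool from outside, world axes, zero at the start; "ft_torque": the same for the moment, N m; "finger_gap": opening from 0.0 (shut) to 1.0 (fully open).
Only numpy, scipy, OpenCV 4.12 (cv2) and the standard library are available. Lean on these libraries where they do the work, as an engineer would, in place of code of your own. Each camera call takes 0.05 s, during which the arm holds its last target.

## Working session

There is one attempt and no reset: what is moved stays moved. The work goes in short steps, Python scripts to look and compute and a tool call to move; the robot and the scene stay as the last step left them, time stands still between calls to the robot, and variables do not carry over. Pictures are saved under pics/ and viewed, and the job is handed in when it is done.

Besides the shell and the picture viewer there is one more tool, called after "Call:" as name([rows], argument=value, ...), one row to a line, values as JSON. step_arm: Moves the arm, as the interface text tells. Its arguments: {"type":"object","properties":{"commands":{"type":"array","items":{"type":"array","items":{"type":"number"}}},"jaw":{"type":"number"},"grip_force":{"type":"number"}},"required":["commands"]}

```bash
ls; mkdir -p pics; python3 - <<'E'
from station import telemetry, optics, manip
import cv2
s=telemetry.sense();print(s)
for n in ["scene","top","wrist"]:
    im=optics.snapshot(n);cv2.imwrite(f"pics/a_{n}.png",im[:,:,::-1]);p=optics.camera_params(n);print(n,p)
E
```

```text
pics
{'t': 0.0, 'q': array([ 1.15847148e+00,  5.28448642e-01,  1.43392524e+00,  9.08051927e-07,
        1.18139606e+00, -1.78484218e-01]), 'qd': array([-0.00131236, -0.00024373,  0.00048815,  0.00058017, -0.00070157,
       -0.00163905]), 'tau': array([ 9.54813804e-04, -4.42340469e+01, -1.78034002e+01, -2.33975534e-04,
        8.38750158e-03, -7.61449741e-06]), 'tcp_pos': array([0.14448766, 0.60732242, 0.23033709]), 'tool_rot': array([-0.43862091,  0.55559245,  0.43789688,  0.55423375]), 'force': array([ 0.25596433, -0.97661367,  0.07496878]), 'ft_torque': array([ 0.02538295,  0.03550902, -0.02594959]), 'finger_gap': 1.0007118247302507}
scene {'mtx': array([[520.83718768,   0.        , 289.21645047],
       [  0.        , 520.83718768, 215.08169268],
       [  0.        ,   0.        ,   1.        ]]), 'origin': array([0.41166382, 0.80031807, 1.11003132]), 'attitude': array([-0.08346377,  0.934756  , -0.34470524,  0.02105503])}
top {'mtx': array([[426.55094567,   0.        , 284.74704035],
       [  0.        , 426.55094567, 204.76119118],
       [  0.        ,   0.        ,   1.        ]]), 'origin': array([0.36696849, 0.00941616, 1.10011974]), 'attitude': array([ 0.71609474, -0.69016702,  0.0726581 , -0.07482382])}
wrist {'mtx': array([[289.95681306,   0.        , 280.5665915 ],
       [  0.        , 289.95681306, 209.0568876 ],
       [  0.        ,   0.        ,   1.        ]]), 'origin': array([0.06883792, 0.6263459 , 0.37298638]), 'attitude': array([0.77521162, 0.61256467, 0.09526194, 0.1213945 ])}
```

View pics/a_scene.png

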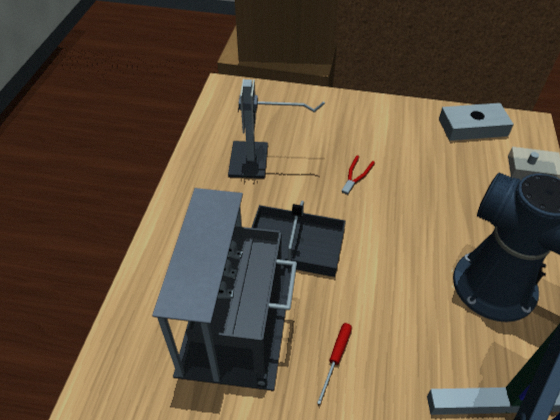

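View pics/a_top.png

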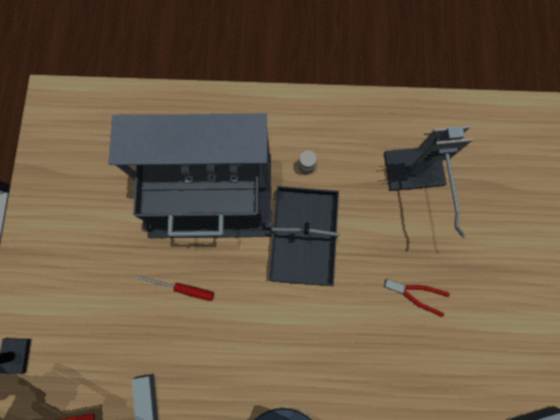

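View pics/a_wrist.png

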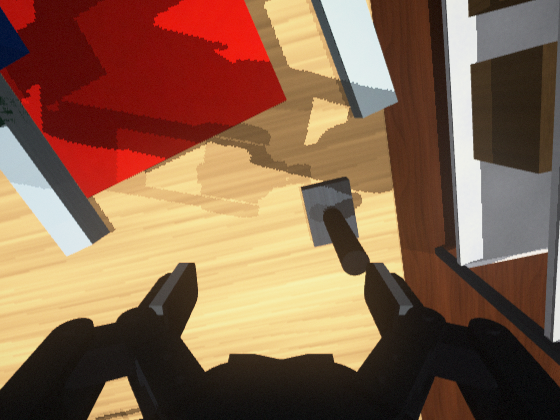

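The top view shows the bin handle near (195,228), at least three blocks near (187,178), (211,176) and (234,176), the basket centred near (304,235), and the hook near (460,230). I'll zoom in on those.

```bash
cat > h.py <<'E'
import numpy as np, cv2
from scipy.spatial.transform import Rotation as R
from station import telemetry, optics, manip
def cam(n):
    p=optics.camera_params(n); return p['mtx'],np.array(p['origin']),R.from_quat(p['attitude']).as_matrix()
def ray(n,uv,c=None):
    K,o,A=c or cam(n); d=A@np.linalg.solve(K,np.array([uv[0],uv[1],1.])); return o,d/np.linalg.norm(d)
def plane(n,uv,z,c=None):
    o,d=ray(n,uv,c); return o+d*(z-o[2])/d[2]
def tri(obs):
    M=np.zeros((3,3));b=np.zeros(3);rs=[]
    for n,uv in obs:
        o,d=ray(n,uv); P=np.eye(3)-np.outer(d,d); M+=P;b+=P@o; rs.append((o,P))
    x=np.linalg.solve(M,b); return x,[np.linalg.norm(P@(x-o)) for o,P in rs]
def proj(n,X,c=None):
    K,o,A=c or cam(n); p=K@(A.T@(np.asarray(X,float)-o)); return p[:2]/p[2]
def crop(n,box,k,name,im=None):
    im=optics.snapshot(n) if im is None else im
    x0,y0,x1,y1=box; c=cv2.resize(im[y0:y1,x0:x1],None,fx=k,fy=k,interpolation=cv2.INTER_CUBIC)
    c=np.clip(c.astype(float)*1.4,0,255).astype(np.uint8)
    cv2.imwrite(f"pics/{name}.png",c[:,:,::-1])
E
python3 - <<'E'
from h import *
a=cv2.imread('pics/a_top.png')[:,:,::-1]; b=cv2.imread('pics/a_scene.png')[:,:,::-1]
crop('',(105,105,345,285),3.3,'c1',a); crop('',(370,110,500,260),4,'c2',a)
crop('',(150,180,350,390),2.8,'c3',b); crop('',(220,70,390,200),4,'c4',b)
E
```

```text
(no output)
```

View pics/c1.png

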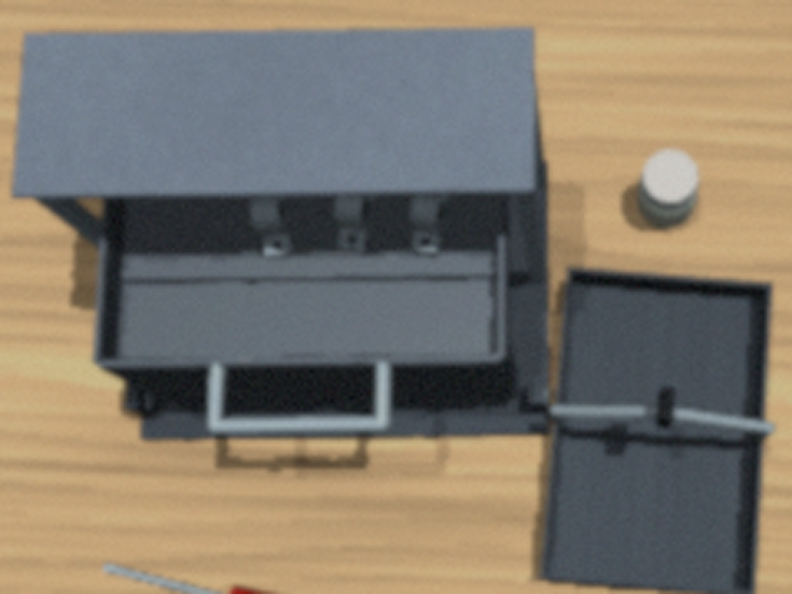

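View pics/c2.png

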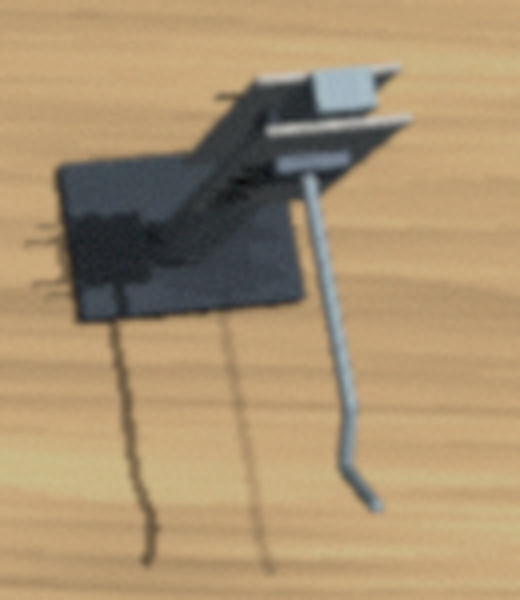

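View pics/c3.png

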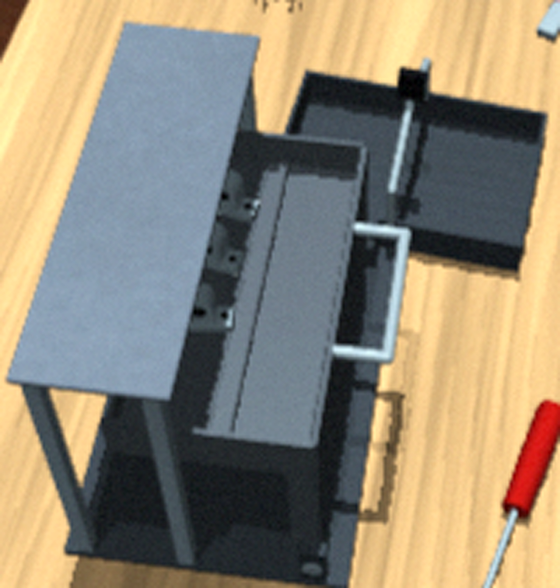

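View pics/c4.png

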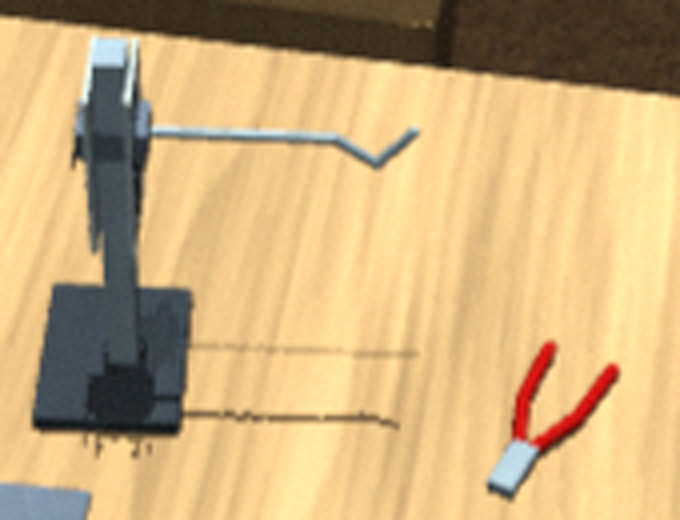

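```bash
python3 - <<'E'
from h import *
np.set_printoptions(precision=4,suppress=True)
T=lambda x,y:('top',(x/3.3+105-.35,y/3.3+105-.35)); T2=lambda x,y:('top',(x/4+370-.4,y/4+110-.4))
S=lambda x,y:('scene',(x/2.8+150-.3,y/2.8+180-.3)); S2=lambda x,y:('scene',(x/4+220-.4,y/4+70-.4))
h1,e1=tri([T(213,427),S(389,355)]);h2,e2=tri([T(386,422),S(407,232)])
print('handle',h1,e1,h2,e2,np.linalg.norm(h1-h2),(h1+h2)/2)
for n,a,b in [('seat',T2(344,466),S2(377,163)),('tip',T2(377,508),S2(416,130)),('bend',T2(350,408),S2(335,138)),('root',T2(311,178),S2(152,131))]:
    print(n,*tri([a,b]))
c=[plane(*T(x,y),.04) for x,y in [(570,272),(770,288),(750,590),(545,578)]]
print('basket',c,np.mean(c,0)); print([np.linalg.norm(c[i]-c[(i+1)%4]) for i in range(4)])
print('tab top', plane(*T(667,390),.156), tri([T(667,392),S(413,70)]))
print('barends',plane(*T(552,411),.085),plane(*T(770,428),.085))
print('block foot front', [plane(*T(x,y),.159) for x,y in [(276,253),(350,250),(427,251)]])
for x,y in [(14,193),(533,191),(532,30),(24,35)]: print('roof',plane(*T(x,y),.272))
print('jar',plane(*T(669,178),.07))
E
```

```text
handle [0.4879 0.2627 0.1861] [np.float64(0.0009986453388171565), np.float64(0.0009986453388170996)] [0.4945 0.1505 0.1823] [np.float64(0.00036520081211859995), np.float64(0.0003652008121186336)] 0.11249475638985588 [0.4912 0.2066 0.1842]
seat [ 0.5245 -0.3491  0.2037] [np.float64(0.0004380437433519504), np.float64(0.00043804374335200104)]
tip [ 0.4992 -0.354   0.2316] [np.float64(0.001191357883372885), np.float64(0.0011913578833729719)]
bend [ 0.5532 -0.3464  0.2224] [np.float64(0.0014368848856755312), np.float64(0.001436884885675385)]
root [ 0.6788 -0.3317  0.2209] [np.float64(0.0005274401249357609), np.float64(0.0005274401249357757)]
basket [array([0.6373, 0.0374, 0.04  ]), array([ 0.6302, -0.1179,  0.04  ]), array([ 0.3994, -0.1056,  0.04  ]), array([0.4026, 0.0465, 0.04  ])] [ 0.5174 -0.0349  0.04  ]
[np.float64(0.15554812364547702), np.float64(0.23115629195338777), np.float64(0.15220893726720652), np.float64(0.23488663653227104)]
tab top [ 0.5275 -0.0348  0.156 ] (array([ 0.5219, -0.0344,  0.1622]), [np.float64(0.0030906805161954533), np.float64(0.003090680516195336)])
barends [0.521  0.0451 0.085 ] [ 0.5144 -0.1137  0.085 ]
block foot front [array([0.613, 0.238, 0.159]), array([0.617, 0.187, 0.159]), array([0.6182, 0.1337, 0.159 ])]
roof [0.6155 0.3744 0.272 ]
roof [0.6286 0.0561 0.272 ]
roof [0.7343 0.0616 0.272 ]
roof [0.7191 0.3808 0.272 ]
jar [ 0.7066 -0.0361  0.07  ]
```

```bash
cat >> h.py <<'E'
def plan(pos=None,jaw_dir=None,dpos=None):
    """pos: TCP target; jaw_dir: world angle (deg) wanted for tool z axis (mod 180)"""
    s=telemetry.sense(); p=s['tcp_pos']; M=R.from_quat(s['tool_rot']).as_matrix()
    d=np.zeros(3) if pos is None else np.array(pos)-p
    if dpos is not None: d=np.array(dpos)
    a=np.degrees(np.arctan2(M[1,2],M[0,2])); turn=0
    if jaw_dir is not None:
        # tool x down: positive turn about x => yaw decreases
        dy=(jaw_dir-a+90)%180-90; turn=-np.radians(dy)
    print('t %.1f tcp'%s['t'],p.round(4),'toolx',M[:,0].round(3),'jaw ang %.2f'%a,'q6 %.2f'%s['q'][5],'gap %.1f mm'%(s['finger_gap']*85.4),'F',s['force'].round(1))
    print('cmd', (M.T@d).round(4),'turn %.3f'%turn,'dist %.3f'%np.linalg.norm(d))
E
python3 - <<'E'
from h import *
plan([.4905,.2075,.30],2.6)
for z in (.18,):
  a=plane('top',(213/3.3+104.65,427/3.3+104.65),z);b=plane('top',(386/3.3+104.65,422/3.3+104.65),z);print(a,b,(a+b)/2)
for X in ((344,466),):
  print(plane('top',(X[0]/4+369.6,X[1]/4+109.6),.2035))
E
```

```text
t 0.1 tcp [0.1446 0.6075 0.2305] toolx [-0.001 -0.002 -1.   ] jaw ang 76.60 q6 -0.18 gap 85.6 mm F [0.2 0.4 0.2]
cmd [-0.0691 -0.4292 -0.3091] turn 1.292 dist 0.533
[0.48771203 0.26440552 0.18      ] [0.49522811 0.15080311 0.18      ] [0.49147007 0.20760431 0.18      ]
[ 0.52407224 -0.34913048  0.2035    ]
```

Call:
step_arm([
  [-0.07,-0.04,-0.03,0.12],
  [-0.07,-0.08,-0.06,0.24],
  [-0.07,-0.12,-0.085,0.36],
  [-0.07,-0.155,-0.11,0.48],
  [-0.07,-0.19,-0.135,0.6],
  [-0.07,-0.22,-0.16,0.72],
  [-0.07,-0.25,-0.18,0.84],
  [-0.07,-0.28,-0.2,0.96],
], jaw=0.06)

```text
t: 0.82
tcp_pos: [0.3489, 0.3713, 0.3006]
tool_rot: [-0.131, 0.695, 0.13, 0.695]
force: [1.7, 0.2, -0.6]
finger_gap: 0.708
```

```bash
python3 - <<'E'
from h import *
plan([.47,.21,.33],2.6)
E
```

```text
t 0.8 tcp [0.3489 0.3713 0.3006] toolx [-0.001 -0.002 -1.   ] jaw ang 21.28 q6 0.23 gap 60.5 mm F [ 1.7  0.2 -0.6]
cmd [-0.0292 -0.1942  0.0542] turn 0.326 dist 0.204
```

Call:
step_arm([
  [-0.01,-0.04,0.01,0.1],
  [-0.02,-0.08,0.02,0.2],
  [-0.029,-0.12,0.033,0.326],
  [-0.029,-0.155,0.043,0.326],
  [-0.029,-0.194,0.054,0.326],
  [-0.029,-0.194,0.054,0.326],
  [-0.029,-0.194,0.054,0.326],
  [-0.029,-0.194,0.054,0.326],
])

```text
t: 1.48
tcp_pos: [0.4691, 0.2101, 0.3293]
tool_rot: [-0.016, 0.708, 0.015, 0.706]
force: [-0.0, -0.9, -1.0]
finger_gap: 0.703
```

```bash
python3 - <<'E'
from h import *
plan([.4905,.2075,.161],2.6)
im=optics.snapshot('wrist');cv2.imwrite('pics/w1.png',im[:,:,::-1])
print(proj('wrist',[.4915,.2076,.18]))
E
```

```text
t 1.5 tcp [0.4691 0.2101 0.3293] toolx [-0.002 -0.001 -1.   ] jaw ang 2.55 q6 0.16 gap 60.0 mm F [-0.  -0.9 -1. ]
cmd [ 0.1682 -0.0034  0.0217] turn -0.001 dist 0.170
[302.25712823 199.39601355]
```

View pics/w1.png

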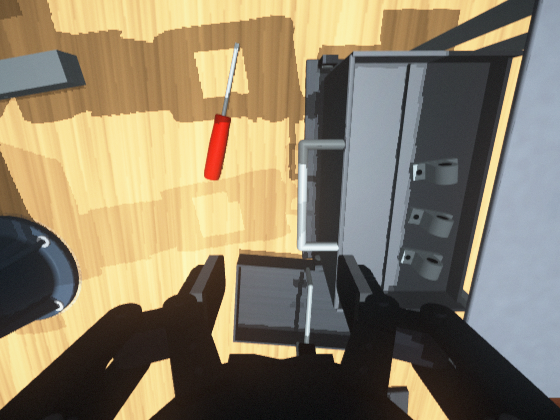

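```bash
python3 - <<'E'
from h import *
for p in [(303,147),(306,243),(304.5,195)]: print(plane('wrist',p,.18).round(4))
for p in [(414,173),(411,218),(405,256)]: print(plane('wrist',p,.159).round(4))
for p in [(408,70),(398,290)]: print('ridge',plane('wrist',p,.158).round(4))
for p in [(470,300),(522,50)]: print('roof',plane('wrist',p,.27).round(4))
print(cam('wrist')[1])
E
```

```text
[0.4885 0.2613 0.18  ]
[0.499  0.1582 0.18  ]
[0.4935 0.2125 0.18  ]
[0.6127 0.2372 0.159 ]
[0.619  0.1855 0.159 ]
[0.6207 0.1374 0.159 ]
ridge [0.5882 0.3383 0.158 ]
ridge [0.6208 0.0899 0.158 ]
roof [0.6253 0.1547 0.27  ]
roof [0.613  0.3353 0.27  ]
[0.46560525 0.28950987 0.47168039]
```

```bash
python3 - <<'E'
from h import *
plan([.492,.209,.162],3.5)
E
```

```text
t 1.5 tcp [0.4687 0.2107 0.3294] toolx [-0.002 -0.001 -1.   ] jaw ang 2.64 q6 0.16 gap 60.2 mm F [0.2 0.1 0.4]
cmd [ 0.1673 -0.0026  0.0236] turn -0.015 dist 0.169
```

Call:
step_arm([
  [0.0,-0.003,0.024,-0.015],
  [0.03,-0.003,0.024,-0.015],
  [0.06,-0.003,0.024,-0.015],
  [0.09,-0.003,0.024,-0.015],
  [0.12,-0.003,0.024,-0.015],
  [0.145,-0.003,0.024,-0.015],
  [0.167,-0.003,0.024,-0.015],
  [0.167,-0.003,0.024,-0.015],
], jaw=0.035)

```text
t: 2.2
tcp_pos: [0.4879, 0.2096, 0.1583]
tool_rot: [-0.024, 0.711, 0.022, 0.702]
force: [-0.5, 0.0, -0.6]
finger_gap: 0.411
```

Call:
step_arm([
  [0,0,0,0],
  [0,0,0,0],
  [0,0,0,0],
  [0,0,0,0],
  [0,0,0,0],
], jaw=0.0, grip_force=30)

```text
t: 2.62
tcp_pos: [0.49, 0.2111, 0.1593]
tool_rot: [-0.022, 0.709, 0.022, 0.704]
force: [4.2, 4.3, -9.5]
finger_gap: 0.103
```

```bash
python3 - <<'E'
from h import *
plan()
th=0.06
for t in (.1,.2,.3,.4,.45,.47):
    x=-.042*np.cos(t)-.150*np.sin(t)+.042; z=-.042*np.sin(t)+.150*np.cos(t)-.150
    # tool cmd: x=-z, tool z along rack x
    print(t, 'toolx %.4f toolz %.4f'%(-z,x))
E
```

```text
t 2.6 tcp [0.49   0.2111 0.1593] toolx [-0.007 -0.    -1.   ] jaw ang 3.64 q6 0.13 gap 8.8 mm F [ 4.2  4.3 -9.5]
cmd [0. 0. 0.] turn 0.000 dist 0.000
0.1 toolx 0.0049 toolz -0.0148
0.2 toolx 0.0113 toolz -0.0290
0.3 toolx 0.0191 toolz -0.0425
0.4 toolx 0.0282 toolz -0.0551
0.45 toolx 0.0332 toolz -0.0611
0.47 toolx 0.0353 toolz -0.0634
```

Call:
step_arm([
  [0.0024,0,-0.0075,0],
  [0.005,0,-0.015,0],
  [0.008,0,-0.022,0],
  [0.0113,0,-0.029,0],
  [0.015,0,-0.036,0],
  [0.019,0,-0.0425,0],
  [0.0235,0,-0.049,0],
  [0.028,0,-0.055,0],
])

```text
t: 3.28
tcp_pos: [0.4392, 0.2087, 0.1345]
tool_rot: [-0.021, 0.705, 0.023, 0.709]
force: [4.2, 1.0, 4.1]
finger_gap: 0.103
```

```bash
python3 - <<'E'
from h import *
plan([.49-.0633,.2111-.004,.1593-.035])
E
```

```text
t 3.3 tcp [0.4392 0.2087 0.1345] toolx [ 0.005  0.002 -1.   ] jaw ang 3.61 q6 0.15 gap 8.8 mm F [4.2 1.  4.1]
cmd [ 0.0101 -0.0009 -0.0127] turn 0.000 dist 0.016
```

Call:
step_arm([
  [0.003,0,-0.004,0],
  [0.006,0,-0.008,0],
  [0.01,0,-0.012,0],
  [0.011,0,-0.014,0],
  [0.012,0,-0.016,0],
  [0.012,0,-0.016,0],
])

```text
t: 3.78
tcp_pos: [0.4302, 0.2084, 0.1262]
tool_rot: [-0.021, 0.699, 0.024, 0.714]
force: [7.6, -3.2, 20.4]
finger_gap: 0.103
```

```bash
python3 - <<'E'
from h import *
plan()
E
```

```text
t 3.8 tcp [0.4302 0.2084 0.1262] toolx [ 0.021  0.005 -1.   ] jaw ang 3.64 q6 0.15 gap 8.8 mm F [ 7.6 -3.2 20.4]
cmd [0. 0. 0.] turn 0.000 dist 0.000
```

Call:
step_arm([
  [0,0,0,0],
  [0,0,0,0],
  [0,0,0,0],
  [0,0,0,0],
], jaw=0.032)

```text
t: 4.12
tcp_pos: [0.4288, 0.2083, 0.1265]
tool_rot: [-0.021, 0.7, 0.024, 0.714]
force: [-1.0, -0.6, 11.4]
finger_gap: 0.376
```

Call:
step_arm([
  [-0.03,0,0,0],
  [-0.06,0,0,0],
  [-0.1,0,0,0],
  [-0.14,0,0.0,0],
  [-0.17,0,0.0,0],
  [-0.2,0,0.0,0],
  [-0.2,0,0.0,0],
])

```text
t: 4.7
tcp_pos: [0.4259, 0.2083, 0.3308]
tool_rot: [-0.021, 0.698, 0.025, 0.716]
force: [1.2, 0.3, 0.2]
finger_gap: 0.377
```

```bash
python3 - <<'E'
from h import *
plan([.50,.18,.35],93.5)
im=optics.snapshot('wrist');cv2.imwrite('pics/w2.png',im[:,:,::-1])
crop('top',(105,105,345,285),3.3,'t2')
E
```

```text
t 4.7 tcp [0.4259 0.2083 0.3308] toolx [ 0.026  0.006 -1.   ] jaw ang 3.72 q6 0.15 gap 32.2 mm F [1.2 0.3 0.2]
cmd [-0.0174 -0.0329  0.0726] turn -1.567 dist 0.082
```

View pics/w2.png

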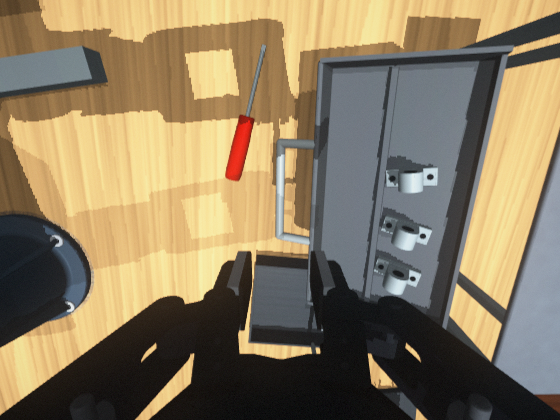

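View pics/t2.png

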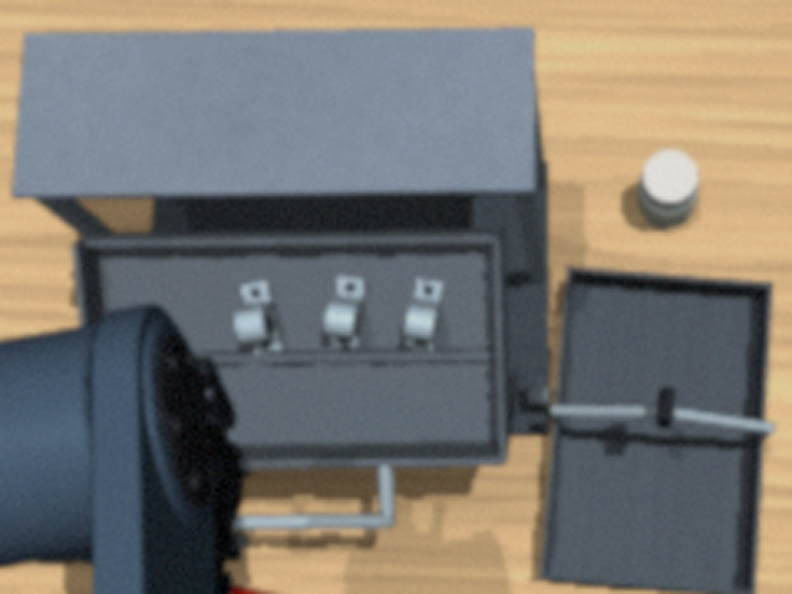

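```bash
python3 - <<'E'
from h import *
im=cv2.imread('pics/w2.png')[:,:,::-1]
crop('',(360,150,460,310),5,'c5',(im*0.75).astype(np.uint8))
E
```

```text
(no output)
```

View pics/c5.png

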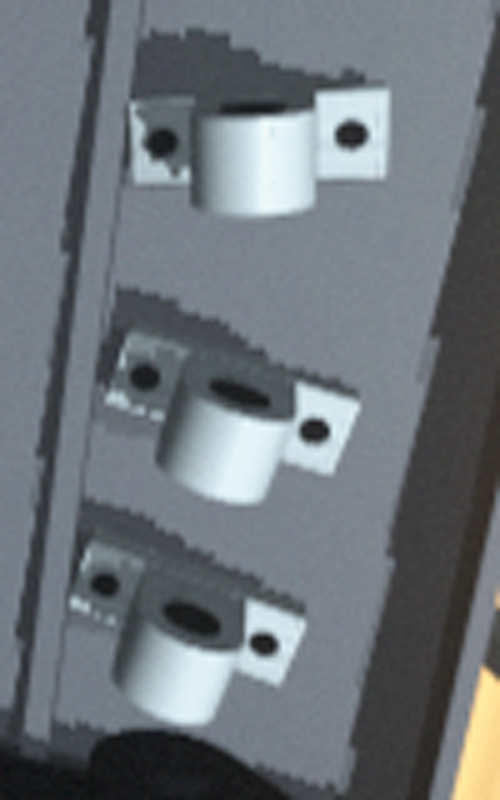

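```bash
cat >> h.py <<'E'
RO=np.array([.535,.2115]); YAW=.062; TH=.45
def binplane(n,uv,zb,c=None,th=TH):
    """ray -> plane at height zb above table (home) of the tilted bin; returns world, bin coords"""
    o,d=ray(n,uv,c); W=R.from_euler('z',YAW).as_matrix(); O=np.array([RO[0],RO[1],.03])
    B=R.from_euler('y',-th).as_matrix() # top goes to -x
    M=W@B; lo=M.T@(o-O); ld=M.T@d; t=(zb-.03-lo[2])/ld[2]; l=lo+t*ld
    return M@l+O, l, M, O
E
python3 - <<'E'
from h import *
np.set_printoptions(precision=4,suppress=True)
H=[((162,141),(350,134)),((145,376),(315,430)),((104,583),(264,643))]
for a,b in H:
    r=[binplane('wrist',(p[0]/5+359.6,p[1]/5+149.6),.159) for p in (a,b)]
    l=(r[0][1]+r[1][1])/2; M,O=r[0][2:]; g=l.copy(); g[2]+=.016 # grasp: 25 above underside
    d=r[1][0]-r[0][0]
    print('bin',l,'sep',np.linalg.norm(d),'yaw in bin %.1f'%np.degrees(np.arctan2((r[1][1]-r[0][1])[1],(r[1][1]-r[0][1])[0])),'world grasp',M@g+O,'xy dir %.1f'%np.degrees(np.arctan2(d[1],d[0])))
# check: ridge and side walls
for p in [(378,285),(395,70)]: print(binplane('wrist',p,.158)[1])
E
```

```text
bin [0.0862 0.0243 0.129 ] sep 0.03446550513904452 yaw in bin 7.3 world grasp [0.548  0.2366 0.198 ] xy dir 11.6
bin [ 0.0884 -0.0325  0.129 ] sep 0.03479713449128346 yaw in bin -10.7 world grasp [0.5536 0.1801 0.199 ] xy dir -8.4
bin [ 0.0852 -0.0834  0.129 ] sep 0.03496269319096874 yaw in bin -11.2 world grasp [0.5538 0.1291 0.1976] xy dir -8.8
[ 0.0678 -0.1051  0.128 ]
[0.0602 0.1238 0.128 ]
```

```bash
python3 - <<'E'
from h import *
np.set_printoptions(precision=4,suppress=True)
H=[((350,134),(257,292)),((315,430),(350,288)),((264,643),(428,290))]
for a,b in H:
    w=('wrist',(a[0]/5+359.6,a[1]/5+149.6)); t=('top',(b[0]/3.3+104.65,b[1]/3.3+104.65))
    print(binplane(*w,.159)[0],binplane(*t,.159)[0],*tri([w,t]))
for p in [(90,245),(495,240),(505,460)]: print('bin wall top/back',binplane('top',(p[0]/3.3+104.65,p[1]/3.3+104.65),.180)[1])
plan([.548,.235,.29],100)
E
```

```text
[0.5702 0.2402 0.1911] [0.5767 0.2397 0.1942] [0.5767 0.2405 0.1839] [np.float64(0.0028148916866277164), np.float64(0.0028148916866277927)]
[0.5761 0.1783 0.1921] [0.5815 0.1784 0.1947] [0.5806 0.178  0.1889] [np.float64(0.002661437943265787), np.float64(0.0026614379432657797)]
[0.5764 0.1271 0.1907] [0.5824 0.1269 0.1936] [0.581  0.1263 0.1879] [np.float64(0.002921868721727721), np.float64(0.0029218687217275833)]
bin wall top/back [0.1483 0.1248 0.15  ]
bin wall top/back [ 0.1452 -0.1344  0.15  ]
bin wall top/back [-0.0037 -0.1352  0.15  ]
t 4.8 tcp [0.4234 0.2075 0.3261] toolx [ 0.017  0.004 -1.   ] jaw ang 3.71 q6 0.15 gap 32.0 mm F [-0.3 -1.4 -0.2]
cmd [0.0383 0.0192 0.1255] turn 1.461 dist 0.133
```

Call:
step_arm([
  [0,0,0,-0.12],
  [0,0,0,-0.24],
  [0,0,0,-0.36],
  [0,0,0,-0.48],
  [0,0,0,-0.6],
  [0,0,0,-0.72],
  [0,0,0,-0.84],
  [0,0,0,-0.96],
], jaw=0.036)

```text
t: 5.47
tcp_pos: [0.4208, 0.2071, 0.3228]
tool_rot: [-0.349, 0.612, 0.348, 0.618]
force: [-0.3, -0.5, -0.8]
finger_gap: 0.42
```

Call:
step_arm([
  [0,0,0,-0.12],
  [0,0,0,-0.24],
  [0,0,0,-0.36],
  [0,0,0,-0.48],
  [0,0,0,-0.6],
  [0,0,0,-0.72],
  [0,0,0,-0.72],
])

```text
t: 6.05
tcp_pos: [0.4185, 0.2067, 0.3198]
tool_rot: [0.543, -0.452, -0.543, -0.453]
force: [-0.2, 0.1, 0.3]
finger_gap: 0.425
```

```bash
python3 - <<'E'
from h import *
plan([.551,.236,.26],100)
E
```

```text
t 6.0 tcp [0.4185 0.2067 0.3198] toolx [ 0.001  0.001 -1.   ] jaw ang 100.44 q6 -1.53 gap 36.3 mm F [-0.2  0.1  0.3]
cmd [ 0.0599 -0.1356  0.0047] turn 0.008 dist 0.148
```

Call:
step_arm([
  [0,-0.035,0.001,0.008],
  [0,-0.07,0.002,0.008],
  [0,-0.105,0.003,0.008],
  [0,-0.136,0.005,0.008],
  [0.02,-0.136,0.005,0.008],
  [0.04,-0.136,0.005,0.008],
  [0.055,-0.136,0.005,0.008],
  [0.055,-0.136,0.005,0.008],
])

```text
t: 6.72
tcp_pos: [0.5474, 0.2355, 0.2588]
tool_rot: [-0.538, 0.459, 0.544, 0.452]
force: [-2.0, -0.4, 0.2]
finger_gap: 0.421
```

```bash
python3 - <<'E'
from h import *
plan([.551,.236,.184],100)
im=optics.snapshot('wrist');cv2.imwrite('pics/w3.png',im[:,:,::-1])
E
```

```text
t 6.7 tcp [0.5474 0.2355 0.2588] toolx [-0.013 -0.002 -1.   ] jaw ang 99.82 q6 -1.52 gap 36.0 mm F [-2.  -0.4  0.2]
cmd [ 0.0747 -0.0045 -0.0001] turn -0.003 dist 0.075
```

View pics/w3.png

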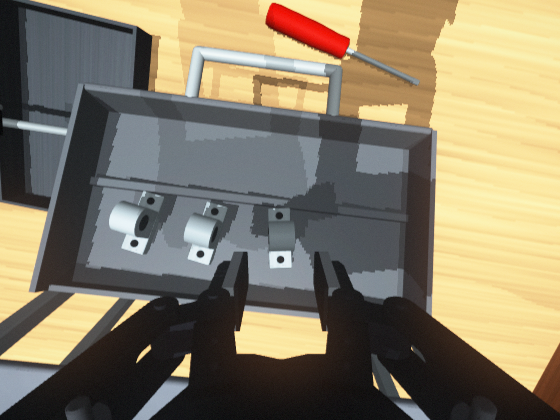

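```bash
python3 - <<'E'
from h import *
for a,b in [((279,215),(281,260)),((215,212),(200,254)),((151,201),(134,243))]:
    r=[binplane('wrist',p,.159) for p in (a,b)]
    l=(r[0][1]+r[1][1])/2; M,O=r[0][2:]; l[2]+=.018; print(M@l+O, r[1][1]-r[0][1])
print(binplane('wrist',(95,182),.158)[1],binplane('wrist',(400,216),.158)[1])
E
```

```text
[0.55522333 0.23800209 0.20379566] [0.03582145 0.00519556 0.        ]
[0.56088619 0.1802956  0.20479871] [ 0.03441962 -0.00726468  0.        ]
[0.56101345 0.12822359 0.20330154] [ 3.44791275e-02 -7.56950799e-03  2.77555756e-17]
[ 0.06611458 -0.12791427  0.128     ] [0.06741423 0.12335959 0.128     ]
```

Call:
step_arm([
  [0.02,-0.008,0.002,0],
  [0.035,-0.008,0.002,0],
  [0.05,-0.008,0.002,0],
  [0.062,-0.008,0.002,0],
  [0.07,-0.008,0.002,0],
  [0.073,-0.008,0.002,0],
  [0.073,-0.008,0.002,0],
])

```text
t: 7.35
tcp_pos: [0.5553, 0.239, 0.1877]
tool_rot: [-0.539, 0.458, 0.543, 0.453]
force: [0.5, -0.0, -0.1]
finger_gap: 0.417
```

Call:
step_arm([
  [0,0,0,0],
  [0,0,0,0],
  [0,0,0,0],
  [0,0,0,0],
  [0,0,0,0],
  [0,0,0,0],
], jaw=0.0, grip_force=40)

```text
t: 7.85
tcp_pos: [0.5559, 0.2392, 0.1887]
tool_rot: [-0.539, 0.457, 0.543, 0.453]
force: [-0.1, 0.1, 3.8]
finger_gap: 0.204
```

Call:
step_arm([
  [-0.005,0,0,0],
  [-0.015,0,0,0],
  [-0.03,0,0,0],
  [-0.05,0,0,0],
  [-0.07,0,0,0],
  [-0.07,0,0,0],
])

```text
t: 8.35
tcp_pos: [0.559, 0.24, 0.2635]
tool_rot: [0.541, -0.455, -0.541, -0.456]
force: [0.2, 0.1, 0.0]
finger_gap: 0.198
```

```bash
python3 - <<'E'
from h import *
plan([.605,-.04,.26],88)
im=optics.snapshot('wrist');cv2.imwrite('pics/w4.png',im[:,:,::-1])
E
```

```text
t 8.3 tcp [0.559  0.24   0.2635] toolx [ 0.001  0.001 -1.   ] jaw ang 99.83 q6 -1.52 gap 16.9 mm F [0.2 0.1 0. ]
cmd [ 0.0032  0.0025 -0.2837] turn 0.206 dist 0.284
```

View pics/w4.png

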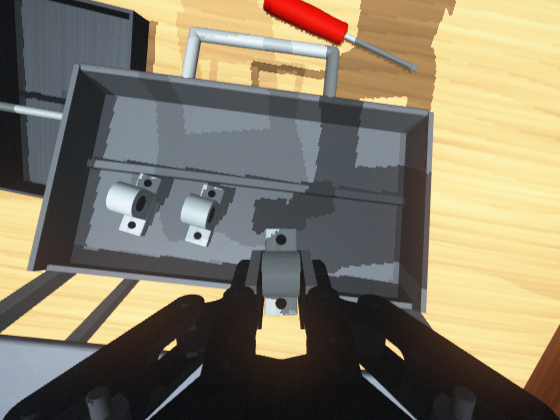

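Call:
step_arm([
  [0,0.005,-0.035,0.1],
  [0,0.005,-0.07,0.2],
  [0,0.005,-0.105,0.2],
  [0,0.005,-0.14,0.2],
  [0,0.005,-0.175,0.2],
  [0,0.005,-0.21,0.2],
  [0,0.005,-0.245,0.2],
  [0,0.005,-0.28,0.2],
])

```text
t: 9.07
tcp_pos: [0.5999, -0.0385, 0.26]
tool_rot: [-0.491, 0.508, 0.494, 0.506]
force: [0.2, 0.6, 0.0]
finger_gap: 0.202
```

```bash
python3 - <<'E'
from h import *
plan([.589,-.038,.10],88)
im=optics.snapshot('wrist');cv2.imwrite('pics/w5.png',im[:,:,::-1])
E
```

```text
t 9.1 tcp [ 0.5999 -0.0385  0.26  ] toolx [-0.005  0.001 -1.   ] jaw ang 88.36 q6 -1.79 gap 17.2 mm F [0.2 0.6 0. ]
cmd [1.60e-01 1.02e-02 1.00e-04] turn 0.006 dist 0.160
```

View pics/w5.png

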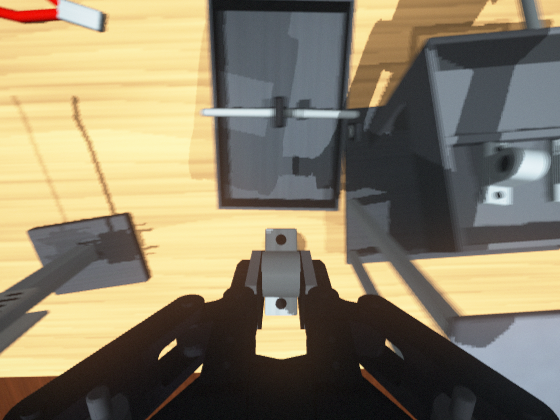

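```bash
python3 - <<'E'
from h import *
for p,z in [((220,208),.04),((339,210),.04),((280,98),.156),((204,112),.085),((358,114),.085)]: print(plane('wrist',p,z).round(4))
E
```

```text
[ 0.6359 -0.1269  0.04  ]
[0.6435 0.0291 0.04  ]
[ 0.5102 -0.0432  0.156 ]
[ 0.5172 -0.123   0.085 ]
[0.5244 0.037  0.085 ]
```

Call:
step_arm([
  [0.03,0.01,0,0],
  [0.065,0.01,0,0],
  [0.1,0.01,0,0],
  [0.135,0.01,0,0],
  [0.165,0.01,0,0],
  [0.19,0.01,0,0],
  [0.21,0.01,0,0],
  [0.225,0.01,0,0],
])

```text
t: 9.78
tcp_pos: [0.5893, -0.046, 0.0318]
tool_rot: [-0.491, 0.511, 0.492, 0.505]
force: [0.4, 0.3, 0.1]
finger_gap: 0.203
```

Call:
step_arm([
  [0.002,0,0,0],
  [0.002,0,0,0],
])

```text
t: 9.95
tcp_pos: [0.5871, -0.0453, 0.0275]
tool_rot: [-0.489, 0.512, 0.494, 0.504]
force: [0.2, -0.3, -0.0]
finger_gap: 0.205
```

```bash
python3 - <<'E'
from h import *
plan([.589,-.038,.026],88)
im=optics.snapshot('wrist');cv2.imwrite('pics/w6.png',im[:,:,::-1])
E
```

```text
t 9.9 tcp [ 0.5871 -0.0453  0.0275] toolx [-0.013 -0.003 -1.   ] jaw ang 88.10 q6 -1.79 gap 17.5 mm F [ 0.2 -0.3 -0. ]
cmd [ 0.0015 -0.0017  0.0074] turn 0.002 dist 0.008
```

View pics/w6.png

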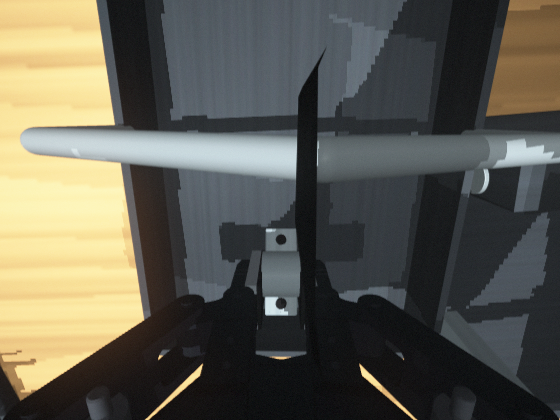

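Call:
step_arm([
  [0.001,0,0,0],
  [0.002,0,0,0],
  [0.003,0,0,0],
  [0.003,0,0,0],
])

```text
t: 10.33
tcp_pos: [0.5888, -0.0457, 0.0266]
tool_rot: [-0.491, 0.511, 0.493, 0.505]
force: [-0.2, 0.0, -0.6]
finger_gap: 0.204
```

Call:
step_arm([
  [0.001,0,0,0],
  [0.002,0,0,0],
  [0.003,0,0,0],
  [0.003,0,0,0],
])

```text
t: 10.67
tcp_pos: [0.5889, -0.0458, 0.0236]
tool_rot: [-0.491, 0.511, 0.493, 0.505]
force: [-0.3, 0.9, 1.6]
finger_gap: 0.202
```

Call:
step_arm([
  [0.001,0,0,0],
  [0.002,0,0,0],
  [0.003,0,0,0],
  [0.003,0,0,0],
], grip_force=20)

```text
t: 11.0
tcp_pos: [0.5891, -0.0458, 0.023]
tool_rot: [-0.491, 0.511, 0.492, 0.505]
force: [-3.3, 0.1, 15.1]
finger_gap: 0.202
```

Call:
step_arm([
  [0,0,0,0],
  [0,0,0,0],
  [0,0,0,0],
  [0,0,0,0],
], jaw=0.036)

```text
t: 11.33
tcp_pos: [0.589, -0.0458, 0.0227]
tool_rot: [-0.491, 0.511, 0.493, 0.505]
force: [0.6, 0.8, -0.6]
finger_gap: 0.422
```

Call:
step_arm([
  [-0.04,0,0,0],
  [-0.08,0,0,0],
  [-0.12,0,0,0],
  [-0.16,0,0,0],
  [-0.2,0,0,0],
  [-0.235,0,0,0],
  [-0.25,0,0,0],
  [-0.25,0,0,0],
])

```text
t: 12.0
tcp_pos: [0.5935, -0.0454, 0.2774]
tool_rot: [-0.494, 0.509, 0.49, 0.507]
force: [1.3, -0.1, -0.1]
finger_gap: 0.427
```

```bash
python3 - <<'E'
from h import *
plan([.5605,.181,.29],84)
im=optics.snapshot('wrist');cv2.imwrite('pics/w7.png',im[:,:,::-1])
E
```

```text
t 12.0 tcp [ 0.5935 -0.0454  0.2774] toolx [ 0.002 -0.006 -1.   ] jaw ang 88.12 q6 -1.80 gap 36.4 mm F [ 1.3 -0.1 -0.1]
cmd [-0.0141  0.0404  0.2251] turn 0.072 dist 0.229
```

View pics/w7.png

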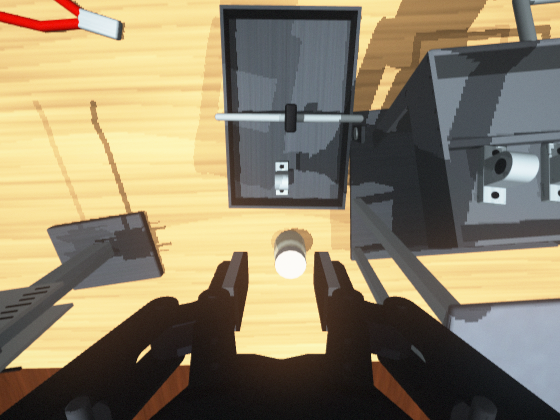

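Call:
step_arm([
  [-0.01,0.035,0.01,0.07],
  [-0.014,0.04,0.045,0.07],
  [-0.014,0.04,0.08,0.07],
  [-0.014,0.04,0.115,0.07],
  [-0.014,0.04,0.15,0.07],
  [-0.014,0.04,0.19,0.07],
  [-0.014,0.04,0.225,0.07],
  [-0.014,0.04,0.225,0.07],
])

```text
t: 12.72
tcp_pos: [0.5575, 0.187, 0.2845]
tool_rot: [-0.474, 0.526, 0.477, 0.521]
force: [1.1, -0.7, -0.6]
finger_gap: 0.417
```

```bash
python3 - <<'E'
from h import *
plan([.5605,.181,.187],84)
im=optics.snapshot('wrist');cv2.imwrite('pics/w8.png',im[:,:,::-1])
E
```

```text
t 12.7 tcp [0.5575 0.187  0.2845] toolx [-0.008 -0.002 -1.   ] jaw ang 84.44 q6 -1.34 gap 35.6 mm F [ 1.1 -0.7 -0.6]
cmd [ 0.0975 -0.0044 -0.0054] turn 0.008 dist 0.098
```

View pics/w8.png

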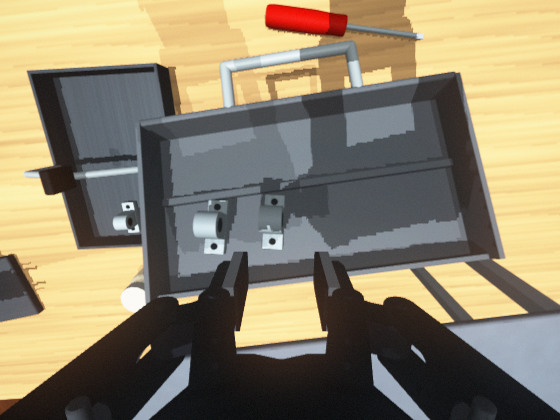

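```bash
python3 - <<'E'
from h import *
for a,b in [((274,202),(272.5,241)),((216,206),(214,247))]:
    r=[binplane('wrist',p,.159) for p in (a,b)]
    l=(r[0][1]+r[1][1])/2; M,O=r[0][2:]; l[2]+=.018; print(M@l+O, r[1][1]-r[0][1])
for p,z in [((55,172),.156),((25,175),.085),((28,70),.04),((158,65),.04),((78,247),.04)]: print(plane('wrist',p,z).round(4))
E
```

```text
[0.55852228 0.17653585 0.20354647] [ 0.0339208 -0.0060397  0.       ]
[0.55877287 0.12429453 0.20210369] [ 0.03612265 -0.00576026  0.        ]
[ 0.5084 -0.0258  0.156 ]
[ 0.5155 -0.1202  0.085 ]
[ 0.3945 -0.111   0.04  ]
[0.4047 0.0488 0.04  ]
[ 0.631 -0.122  0.04 ]
```

Call:
step_arm([
  [0.02,-0.003,-0.008,0],
  [0.04,-0.003,-0.008,0],
  [0.06,-0.003,-0.008,0],
  [0.075,-0.003,-0.008,0],
  [0.087,-0.003,-0.008,0],
  [0.095,-0.003,-0.008,0],
  [0.098,-0.003,-0.008,0],
  [0.098,-0.003,-0.008,0],
])

```text
t: 13.43
tcp_pos: [0.5582, 0.1745, 0.185]
tool_rot: [-0.473, 0.529, 0.476, 0.519]
force: [0.6, 0.3, -0.5]
finger_gap: 0.417
```

Call:
step_arm([
  [0,0,0,0],
  [0,0,0,0],
  [0,0,0,0],
  [0,0,0,0],
  [0,0,0,0],
  [0,0,0,0],
], jaw=0.0, grip_force=40)

```text
t: 13.93
tcp_pos: [0.5583, 0.1746, 0.1853]
tool_rot: [-0.474, 0.528, 0.476, 0.52]
force: [-0.5, -0.2, -0.8]
finger_gap: 0.2
```

Call:
step_arm([
  [-0.005,0,0,0],
  [-0.015,0,0,0],
  [-0.03,0,0,0],
  [-0.05,0,0,0],
  [-0.07,0,0,0],
  [-0.08,0,0,0],
  [-0.08,0,0,0],
])

```text
t: 14.52
tcp_pos: [0.5611, 0.1754, 0.2689]
tool_rot: [-0.475, 0.526, 0.475, 0.522]
force: [0.8, -0.1, -1.2]
finger_gap: 0.204
```

```bash
python3 - <<'E'
from h import *
plan([.458,.0,.25],88)
im=optics.snapshot('wrist');cv2.imwrite('pics/w9.png',im[:,:,::-1])
E
```

```text
t 14.5 tcp [0.5611 0.1754 0.2689] toolx [-0.004 -0.005 -1.   ] jaw ang 84.37 q6 -1.36 gap 17.4 mm F [ 0.8 -0.1 -1.2]
cmd [ 0.0202  0.0853 -0.1846] turn -0.063 dist 0.204
```

View pics/w9.png

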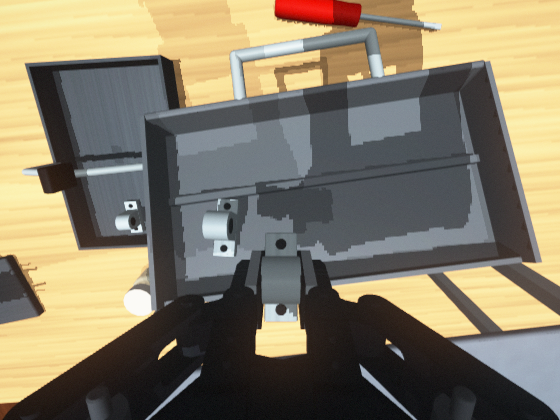

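Call:
step_arm([
  [0,0.03,-0.02,-0.06],
  [0.01,0.06,-0.045,-0.06],
  [0.02,0.085,-0.075,-0.06],
  [0.02,0.085,-0.11,-0.06],
  [0.02,0.085,-0.145,-0.06],
  [0.02,0.085,-0.175,-0.06],
  [0.02,0.085,-0.19,-0.06],
  [0.02,0.085,-0.19,-0.06],
])

```text
t: 15.23
tcp_pos: [0.4557, -0.0082, 0.2478]
tool_rot: [-0.488, 0.514, 0.49, 0.507]
force: [-0.2, -0.1, -0.2]
finger_gap: 0.199
```

```bash
python3 - <<'E'
from h import *
plan([.458,-.005,.03],87.6)
im=optics.snapshot('wrist');cv2.imwrite('pics/w10.png',im[:,:,::-1])
E
```

```text
t 15.2 tcp [ 0.4557 -0.0082  0.2478] toolx [-0.01  -0.006 -1.   ] jaw ang 87.58 q6 -1.78 gap 17.0 mm F [-0.2 -0.1 -0.2]
cmd [ 0.2178 -0.0042  0.0046] turn -0.000 dist 0.218
```

View pics/w10.png

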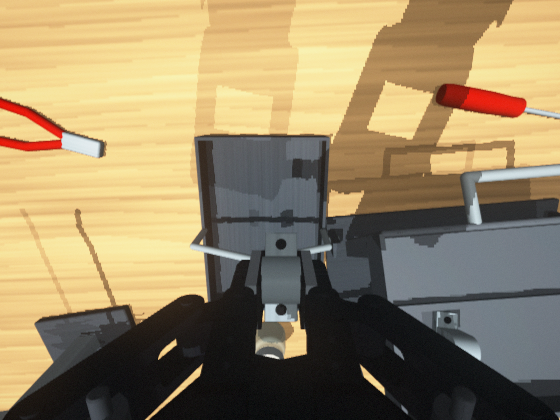

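```bash
python3 - <<'E'
from h import *
for p,z in [((195,137),.04),((329,137),.04),((192,245),.085),((338,237),.085)]: print(plane('wrist',p,z).round(4))
print(proj('wrist',[.458,-.005,.03]))
E
```

```text
[ 0.3952 -0.1053  0.04  ]
[0.4017 0.0524 0.04  ]
[ 0.5133 -0.1111  0.085 ]
[0.51   0.0565 0.085 ]
[282.16150786 184.04102811]
```

Call:
step_arm([
  [0.03,-0.002,0.003,0],
  [0.065,-0.003,0.003,0],
  [0.1,-0.004,0.003,0],
  [0.135,-0.004,0.003,0],
  [0.165,-0.004,0.003,0],
  [0.19,-0.004,0.003,0],
  [0.21,-0.004,0.003,0],
  [0.215,-0.004,0.003,0],
])

```text
t: 15.95
tcp_pos: [0.4556, -0.0031, 0.0297]
tool_rot: [-0.486, 0.515, 0.493, 0.505]
force: [-0.5, -0.5, 0.0]
finger_gap: 0.203
```

```bash
python3 - <<'E'
from h import *
plan([.458,-.005,.024],87.6)
im=optics.snapshot('wrist');cv2.imwrite('pics/w11.png',im[:,:,::-1])
E
```

```text
t 15.9 tcp [ 0.4556 -0.0031  0.0297] toolx [-0.016 -0.003 -1.   ] jaw ang 87.67 q6 -1.77 gap 17.3 mm F [-0.5 -0.5  0. ]
cmd [ 0.0056 -0.0026 -0.0018] turn 0.001 dist 0.006
```

View pics/w11.png

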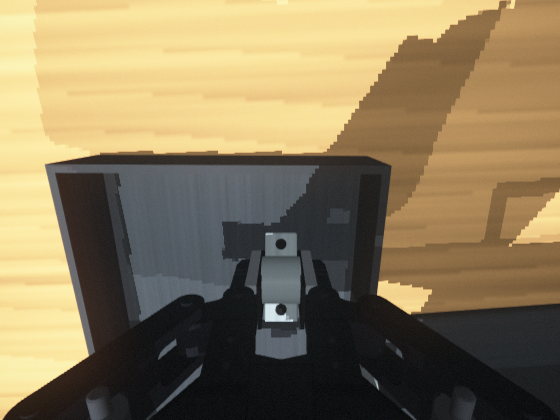

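Call:
step_arm([
  [0.002,0,0,0],
  [0.004,0,0,0],
  [0.006,0,0,0],
  [0.007,0,0,0],
  [0.007,0,0,0],
], grip_force=20)

```text
t: 16.42
tcp_pos: [0.4563, -0.0034, 0.0239]
tool_rot: [-0.487, 0.514, 0.492, 0.506]
force: [0.1, 0.5, -1.4]
finger_gap: 0.204
```

Call:
step_arm([
  [0.001,0,0,0],
  [0.002,0,0,0],
  [0.002,0,0,0],
])

```text
t: 16.67
tcp_pos: [0.4565, -0.0035, 0.0221]
tool_rot: [-0.487, 0.514, 0.492, 0.506]
force: [0.3, -0.3, -0.4]
finger_gap: 0.203
```

Call:
step_arm([
  [0.001,0,0,0],
  [0.002,0,0,0],
  [0.003,0,0,0],
  [0.003,0,0,0],
])

```text
t: 17.0
tcp_pos: [0.4566, -0.0036, 0.0194]
tool_rot: [-0.487, 0.514, 0.492, 0.506]
force: [0.2, 0.5, 5.3]
finger_gap: 0.2
```

Call:
step_arm([
  [0,0,0,0],
  [0,0,0,0],
  [0,0,0,0],
  [0,0,0,0],
], jaw=0.03)

```text
t: 17.33
tcp_pos: [0.4565, -0.0036, 0.0193]
tool_rot: [-0.487, 0.514, 0.492, 0.506]
force: [0.5, 0.6, -0.7]
finger_gap: 0.353
```

Call:
step_arm([
  [-0.04,0,0,0],
  [-0.08,0,0,0],
  [-0.12,0,0,0],
  [-0.16,0,0,0],
  [-0.2,0,0,0],
  [-0.24,0,0,0],
  [-0.265,0,0,0],
  [-0.265,0,0,0],
])

```text
t: 18.0
tcp_pos: [0.4634, -0.0033, 0.2899]
tool_rot: [-0.491, 0.512, 0.488, 0.508]
force: [0.4, -0.6, 0.0]
finger_gap: 0.353
```

```bash
python3 - <<'E'
from h import *
plan([.559,.127,.285],84)
im=optics.snapshot('wrist');cv2.imwrite('pics/w12.png',im[:,:,::-1])
E
```

```text
t 18.0 tcp [ 0.4634 -0.0033  0.2899] toolx [-0.001 -0.007 -1.   ] jaw ang 87.67 q6 -1.77 gap 30.2 mm F [ 0.4 -0.6  0. ]
cmd [ 0.004  -0.0902  0.1341] turn 0.064 dist 0.162
```

View pics/w12.png

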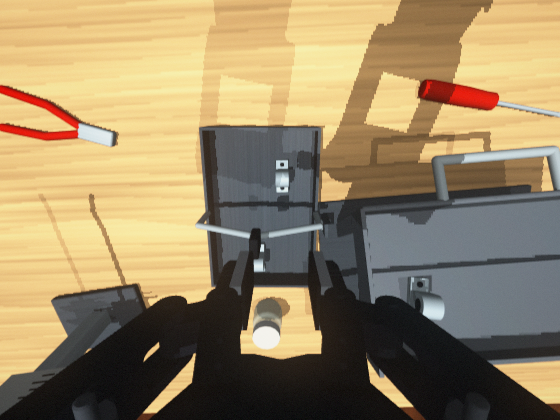

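Both placed blocks stand upright in the basket, at (282,176) and (258,262). Next is block C.

Call:
step_arm([
  [0,-0.025,0.035,0.06],
  [0,-0.045,0.07,0.06],
  [0,-0.065,0.1,0.06],
  [0.002,-0.08,0.13,0.06],
  [0.004,-0.09,0.134,0.06],
  [0.004,-0.09,0.134,0.06],
], jaw=0.036)

```text
t: 18.55
tcp_pos: [0.5574, 0.1286, 0.2789]
tool_rot: [-0.474, 0.528, 0.476, 0.52]
force: [0.4, -1.0, -0.2]
finger_gap: 0.421
```

```bash
python3 - <<'E'
from h import *
plan([.559,.127,.187],84)
im=optics.snapshot('wrist');cv2.imwrite('pics/w13.png',im[:,:,::-1])
crop('',(200,150,320,290),5,'c13',im)
E
```

```text
t 18.6 tcp [0.5574 0.1286 0.2789] toolx [-0.01  -0.006 -1.   ] jaw ang 84.40 q6 -1.44 gap 36.0 mm F [ 0.4 -1.  -0.2]
cmd [ 0.0919 -0.0025 -0.0008] turn 0.007 dist 0.092
```

View pics/w13.png

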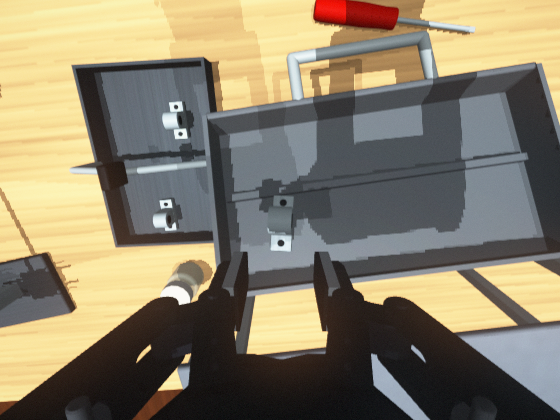

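Call:
step_arm([
  [0.02,-0.003,0,0],
  [0.04,-0.003,0,0],
  [0.06,-0.003,0,0],
  [0.072,-0.003,0,0],
  [0.082,-0.003,0,0],
  [0.09,-0.003,0,0],
  [0.092,-0.003,0,0],
  [0.092,-0.003,0,0],
])

```text
t: 19.27
tcp_pos: [0.5576, 0.1259, 0.1869]
tool_rot: [-0.473, 0.529, 0.476, 0.52]
force: [0.1, 0.1, 0.3]
finger_gap: 0.422
```

Call:
step_arm([
  [0,0,0,0],
  [0,0,0,0],
  [0,0,0,0],
  [0,0,0,0],
  [0,0,0,0],
  [0,0,0,0],
], jaw=0.0, grip_force=40)

```text
t: 19.77
tcp_pos: [0.5582, 0.1258, 0.1877]
tool_rot: [-0.474, 0.529, 0.475, 0.52]
force: [-0.6, -0.5, 4.8]
finger_gap: 0.203
```

Call:
step_arm([
  [-0.005,0,0,0],
  [-0.015,0,0,0],
  [-0.03,0,0,0],
  [-0.05,0,0,0],
  [-0.07,0,0,0],
  [-0.08,0,0,0],
  [-0.08,0,0,0],
])

```text
t: 20.35
tcp_pos: [0.5607, 0.1266, 0.2707]
tool_rot: [-0.475, 0.527, 0.474, 0.522]
force: [0.3, -0.5, -0.6]
finger_gap: 0.204
```

```bash
python3 - <<'E'
from h import *
plan([.458,-.068,.25],88)
im=optics.snapshot('wrist');cv2.imwrite('pics/w14.png',im[:,:,::-1])
E
```

```text
t 20.4 tcp [0.5607 0.1266 0.2707] toolx [-0.004 -0.006 -1.   ] jaw ang 84.30 q6 -1.44 gap 17.4 mm F [ 0.3 -0.5 -0.6]
cmd [ 0.0224  0.0828 -0.2037] turn -0.065 dist 0.221
```

View pics/w14.png

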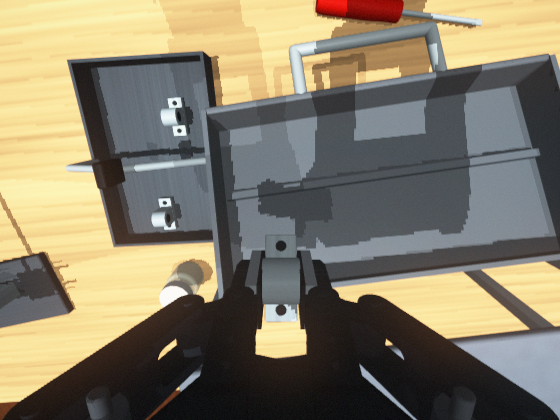

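Call:
step_arm([
  [0,0.035,-0.02,-0.06],
  [0.01,0.065,-0.045,-0.06],
  [0.02,0.083,-0.075,-0.06],
  [0.02,0.083,-0.11,-0.06],
  [0.02,0.083,-0.145,-0.06],
  [0.02,0.083,-0.175,-0.06],
  [0.02,0.083,-0.197,-0.06],
  [0.02,0.083,-0.197,-0.06],
])

```text
t: 21.07
tcp_pos: [0.4567, -0.0648, 0.2499]
tool_rot: [-0.488, 0.515, 0.489, 0.507]
force: [1.0, 0.0, -0.7]
finger_gap: 0.206
```

```bash
python3 - <<'E'
from h import *
plan([.458,-.06,.032],87.6)
im=optics.snapshot('wrist');cv2.imwrite('pics/w15.png',im[:,:,::-1])
E
```

```text
t 21.1 tcp [ 0.4567 -0.0648  0.2499] toolx [-0.01  -0.007 -1.   ] jaw ang 87.49 q6 -1.90 gap 17.6 mm F [ 1.   0.  -0.7]
cmd [ 0.2178 -0.0031  0.0065] turn -0.002 dist 0.218
```

View pics/w15.png

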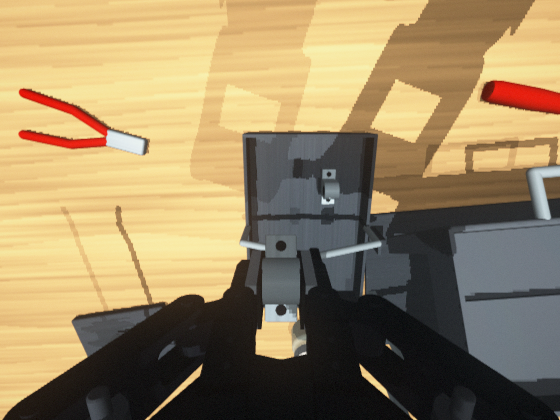

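Call:
step_arm([
  [0.03,-0.002,0.002,0],
  [0.065,-0.003,0.002,0],
  [0.1,-0.003,0.002,0],
  [0.135,-0.003,0.002,0],
  [0.165,-0.003,0.002,0],
  [0.19,-0.003,0.002,0],
  [0.21,-0.003,0.002,0],
  [0.217,-0.003,0.002,0],
])

```text
t: 21.78
tcp_pos: [0.4552, -0.0602, 0.0298]
tool_rot: [-0.486, 0.515, 0.493, 0.506]
force: [0.1, 0.3, -0.6]
finger_gap: 0.204
```

```bash
python3 - <<'E'
from h import *
plan([.458,-.06,.024],87.6)
im=optics.snapshot('wrist');cv2.imwrite('pics/w16.png',im[:,:,::-1])
E
```

```text
t 21.8 tcp [ 0.4552 -0.0602  0.0298] toolx [-0.016 -0.003 -1.   ] jaw ang 87.56 q6 -1.88 gap 17.4 mm F [ 0.1  0.3 -0.6]
cmd [ 0.0057 -0.0029  0.0003] turn -0.001 dist 0.006
```

View pics/w16.png

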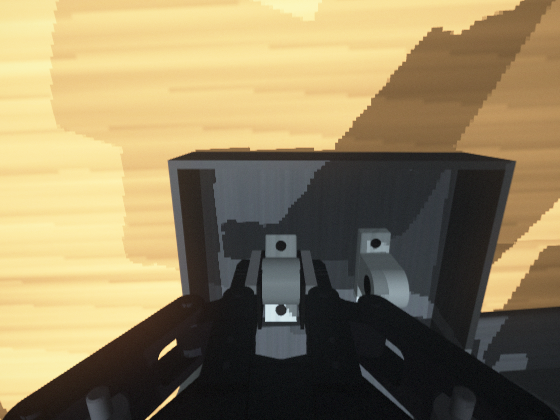

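Call:
step_arm([
  [0.002,0,0,0],
  [0.004,0,0,0],
  [0.006,0,0,0],
  [0.008,0,0,0],
  [0.009,0,0,0],
], grip_force=20)

```text
t: 22.25
tcp_pos: [0.456, -0.0606, 0.0219]
tool_rot: [-0.487, 0.515, 0.492, 0.506]
force: [-0.1, 2.0, 13.3]
finger_gap: 0.201
```

Call:
step_arm([
  [0.001,0,0,0],
  [0.002,0,0,0],
  [0.002,0,0,0],
])

```text
t: 22.5
tcp_pos: [0.4561, -0.0606, 0.0218]
tool_rot: [-0.487, 0.515, 0.491, 0.506]
force: [-2.0, 2.1, 14.4]
finger_gap: 0.2
```

Contact made, so I release and raise the arm.

Call:
step_arm([
  [0,0,0,0],
  [0,0,0,0],
  [0,0,0,0],
  [0,0,0,0],
], jaw=0.03)

```text
t: 22.83
tcp_pos: [0.4563, -0.0607, 0.022]
tool_rot: [-0.487, 0.515, 0.491, 0.507]
force: [-0.6, -0.4, -0.3]
finger_gap: 0.349
```

Call:
step_arm([
  [-0.04,0,0,0],
  [-0.08,0,0,0],
  [-0.12,0,0,0],
  [-0.16,0,0,0],
  [-0.2,0,0,0],
  [-0.24,0,0,0],
  [-0.265,0,0,0],
  [-0.265,0,0,0],
])

```text
t: 23.5
tcp_pos: [0.4628, -0.0607, 0.2925]
tool_rot: [-0.491, 0.513, 0.487, 0.508]
force: [0.2, 0.0, 0.3]
finger_gap: 0.35
```

```bash
python3 - <<'E'
from h import *
plan([.429,.208,.29],3.6)
im=optics.snapshot('wrist');cv2.imwrite('pics/w17.png',im[:,:,::-1])
E
```

```text
t 23.5 tcp [ 0.4628 -0.0607  0.2925] toolx [-0.    -0.009 -1.   ] jaw ang 87.54 q6 -1.89 gap 29.9 mm F [0.2 0.  0.3]
cmd [2.00e-04 4.53e-02 2.67e-01] turn 1.465 dist 0.271
```

View pics/w17.png

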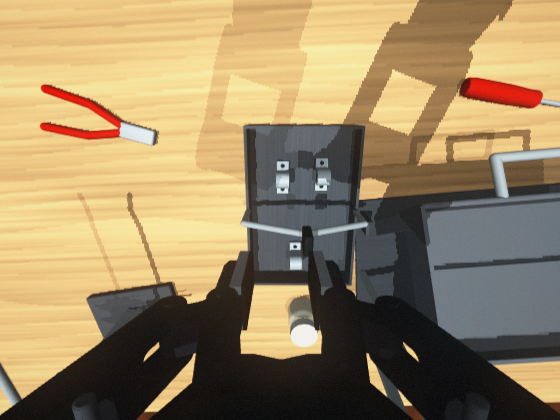

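All three blocks now stand in the basket, at (283,175), (322,173) and (296,256). Next I go to the bin handle.

Call:
step_arm([
  [0,0.01,0.035,0.12],
  [0,0.02,0.07,0.24],
  [0,0.03,0.105,0.36],
  [0,0.045,0.14,0.48],
  [0,0.045,0.175,0.6],
  [0,0.045,0.21,0.72],
  [0,0.045,0.245,0.84],
  [0,0.045,0.267,0.96],
], jaw=0.034)

```text
t: 24.22
tcp_pos: [0.4261, 0.2096, 0.2859]
tool_rot: [-0.224, 0.675, 0.221, 0.667]
force: [0.1, -1.4, 0.6]
finger_gap: 0.399
```

Call:
step_arm([
  [0,0,0,0.12],
  [0,0,0,0.24],
  [0,0,0,0.36],
  [0,0,0,0.48],
  [0,0,0,0.5],
  [0,0,0,0.5],
])

```text
t: 24.72
tcp_pos: [0.425, 0.2094, 0.2842]
tool_rot: [-0.053, 0.71, 0.048, 0.7]
force: [0.1, 0.4, -0.2]
finger_gap: 0.4
```

```bash
python3 - <<'E'
from h import *
plan([.4295,.208,.127],3.6)
im=optics.snapshot('wrist');cv2.imwrite('pics/w18.png',im[:,:,::-1])
E
```

```text
t 24.7 tcp [0.425  0.2094 0.2842] toolx [-0.013 -0.008 -1.   ] jaw ang 8.19 q6 0.08 gap 34.1 mm F [ 0.1  0.4 -0.2]
cmd [ 0.1572 -0.001   0.0065] turn 0.080 dist 0.157
```

View pics/w18.png

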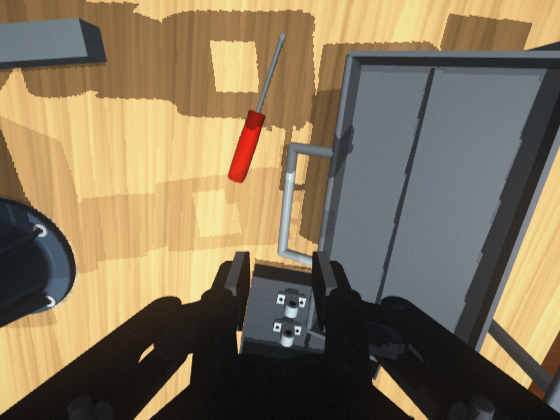

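Call:
step_arm([
  [0.02,-0.001,0.006,0.08],
  [0.05,-0.001,0.006,0.08],
  [0.08,-0.001,0.006,0.08],
  [0.105,-0.001,0.006,0.08],
  [0.125,-0.001,0.006,0.08],
  [0.145,-0.001,0.006,0.08],
  [0.153,-0.001,0.006,0.08],
  [0.156,-0.001,0.006,0.08],
])

```text
t: 25.43
tcp_pos: [0.4279, 0.2074, 0.1282]
tool_rot: [-0.026, 0.713, 0.02, 0.701]
force: [-9.7, -3.1, 28.5]
finger_gap: 0.397
```

Call:
step_arm([
  [0,0,0,0],
  [0,0,0,0],
  [0,0,0,0],
  [0,0,0,0],
  [0,0,0,0],
], jaw=0.0, grip_force=30)

```text
t: 25.85
tcp_pos: [0.4297, 0.2075, 0.1288]
tool_rot: [-0.026, 0.711, 0.02, 0.702]
force: [4.0, -1.2, 1.0]
finger_gap: 0.104
```

```bash
python3 - <<'E'
from h import *
plan()
for d in (.1,.2,.3,.4,.45,.47):
    t=.45-d
    f=lambda t: np.array([-.042*np.cos(t)-.150*np.sin(t),-.042*np.sin(t)+.150*np.cos(t)])
    D=f(t)-f(.45); print(d,'toolx %.4f toolz %.4f'%(-D[1],D[0]))
E
```

```text
t 25.9 tcp [0.4297 0.2075 0.1288] toolx [-0.013 -0.009 -1.   ] jaw ang 3.71 q6 0.16 gap 8.9 mm F [ 4.  -1.2  1. ]
cmd [0. 0. 0.] turn 0.000 dist 0.000
0.1 toolx -0.0097 toolz 0.0122
0.2 toolx -0.0181 toolz 0.0253
0.3 toolx -0.0252 toolz 0.0391
0.4 toolx -0.0309 toolz 0.0536
0.45 toolx -0.0332 toolz 0.0611
0.47 toolx -0.0340 toolz 0.0641
```

Call:
step_arm([
  [-0.005,0,0.006,0],
  [-0.01,0,0.012,0],
  [-0.014,0,0.019,0],
  [-0.018,0,0.025,0],
  [-0.022,0,0.032,0],
  [-0.025,0,0.039,0],
  [-0.028,0,0.046,0],
  [-0.031,0,0.0536,0],
])

```text
t: 26.52
tcp_pos: [0.4803, 0.21, 0.1601]
tool_rot: [-0.027, 0.714, 0.019, 0.699]
force: [-6.3, -6.0, 6.6]
finger_gap: 0.106
```

```bash
python3 - <<'E'
from h import *
plan([.4297+.0633,.2075+.004,.1288+.0336])
E
```

```text
t 26.5 tcp [0.4803 0.21   0.1601] toolx [-0.021 -0.012 -1.   ] jaw ang 3.77 q6 0.14 gap 9.0 mm F [-6.3 -6.   6.6]
cmd [-0.0026  0.0007  0.0127] turn 0.000 dist 0.013
```

Call:
step_arm([
  [-0.001,0,0.004,0],
  [-0.002,0,0.008,0],
  [-0.0025,0,0.012,0],
  [-0.003,0,0.015,0],
  [-0.003,0,0.017,0],
  [-0.003,0,0.017,0],
])

```text
t: 27.02
tcp_pos: [0.4905, 0.2104, 0.1634]
tool_rot: [-0.028, 0.72, 0.019, 0.693]
force: [-14.6, -2.9, 13.0]
finger_gap: 0.103
```

```bash
python3 - <<'E'
from h import *
plan()
E
```

```text
t 27.0 tcp [0.4905 0.2104 0.1634] toolx [-0.037 -0.014 -0.999] jaw ang 3.78 q6 0.14 gap 8.8 mm F [-14.6  -2.9  13. ]
cmd [0. 0. 0.] turn 0.000 dist 0.000
```

Call:
step_arm([
  [0,0,0.004,0],
  [0,0,0.007,0],
  [0,0,0.007,0],
  [0,0,0.007,0],
])

```text
t: 27.35
tcp_pos: [0.4902, 0.2103, 0.1634]
tool_rot: [-0.029, 0.725, 0.018, 0.688]
force: [-14.0, -2.1, 10.2]
finger_gap: 0.099
```

Call:
step_arm([
  [0,0,0.0,0],
  [0,0,0.0,0],
  [0,0,0,0],
  [0,0,0,0],
], jaw=0.03)

```text
t: 27.68
tcp_pos: [0.4921, 0.2107, 0.1641]
tool_rot: [-0.029, 0.724, 0.019, 0.689]
force: [0.1, -0.0, 0.4]
finger_gap: 0.352
```

Call:
step_arm([
  [-0.03,0,0.0,0],
  [-0.06,0,0.0,0],
  [-0.1,0,0,0],
  [-0.13,0,0,0],
  [-0.16,0,0,0],
  [-0.16,0,0,0],
])

```text
t: 28.18
tcp_pos: [0.5048, 0.2143, 0.331]
tool_rot: [-0.028, 0.718, 0.02, 0.695]
force: [1.5, 0.7, -0.2]
finger_gap: 0.355
```

```bash
python3 - <<'E'
from h import *
plan([.518,-.035,.33],87.6)
im=optics.snapshot('wrist');cv2.imwrite('pics/w19.png',im[:,:,::-1])
E
```

```text
t 28.2 tcp [0.5048 0.2143 0.331 ] toolx [-0.033 -0.012 -0.999] jaw ang 3.81 q6 0.14 gap 30.3 mm F [ 1.5  0.7 -0.2]
cmd [ 0.0037 -0.2496 -0.0033] turn -1.462 dist 0.250
```

View pics/w19.png

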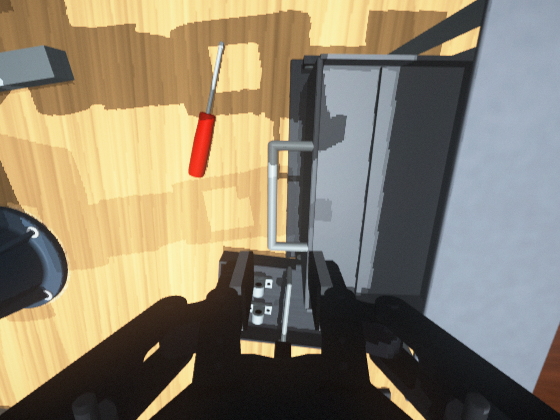

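Call:
step_arm([
  [0,-0.035,0,-0.12],
  [0,-0.07,0,-0.24],
  [0,-0.105,0,-0.36],
  [0,-0.14,0,-0.48],
  [0,-0.175,0,-0.6],
  [0,-0.21,0,-0.72],
  [0,-0.245,-0.003,-0.84],
  [0,-0.25,-0.003,-0.96],
])

```text
t: 28.9
tcp_pos: [0.5171, -0.0407, 0.3297]
tool_rot: [-0.344, 0.631, 0.347, 0.602]
force: [0.3, 0.6, -0.6]
finger_gap: 0.352
```

Call:
step_arm([
  [0,0,0,-0.12],
  [0,0,0,-0.24],
  [0,0,0,-0.36],
  [0,0,0,-0.48],
  [0,0,0,-0.5],
  [0,0,0,-0.5],
])

```text
t: 29.4
tcp_pos: [0.517, -0.0407, 0.3287]
tool_rot: [-0.481, 0.527, 0.493, 0.499]
force: [1.4, -0.1, 0.4]
finger_gap: 0.35
```

```bash
python3 - <<'E'
from h import *
plan([.518,-.037,.25],87.6)
im=optics.snapshot('wrist');cv2.imwrite('pics/w20.png',im[:,:,::-1])
a=optics.snapshot('top');cv2.imwrite('pics/t20.png',a[:,:,::-1]); crop('',(105,105,345,285),3.3,'t20c',a)
E
```

```text
t 29.4 tcp [ 0.517  -0.0407  0.3287] toolx [-0.04  -0.015 -0.999] jaw ang 87.07 q6 -1.79 gap 29.9 mm F [ 1.4 -0.1  0.4]
cmd [ 0.0785 -0.0039  0.0052] turn -0.009 dist 0.079
```

View pics/w20.png

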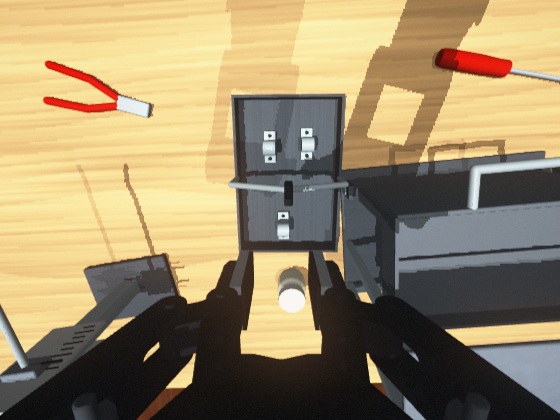

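View pics/t20c.png

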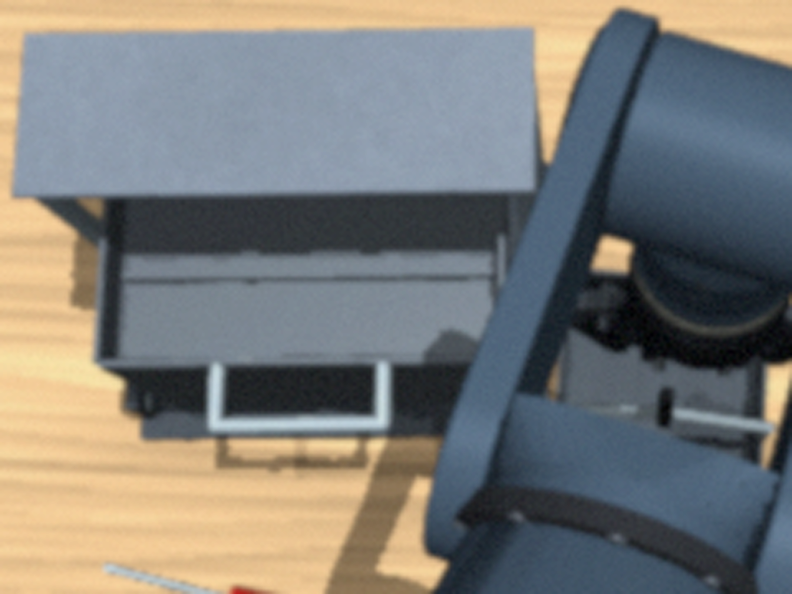

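```bash
python3 - <<'E'
from h import *
im=cv2.imread('pics/w20.png')
crop('',(220,140,360,260),5,'c20',im[:,:,::-1])
a=cv2.imread('pics/a_top.png')[:,:,::-1]; crop('',(280,210,330,260),12,'c21',a)
print(plane('top',(667/3.3+104.65,403/3.3+104.65),.156))
E
```

```text
[ 0.51857448 -0.03506723  0.156     ]
```

View pics/c20.png

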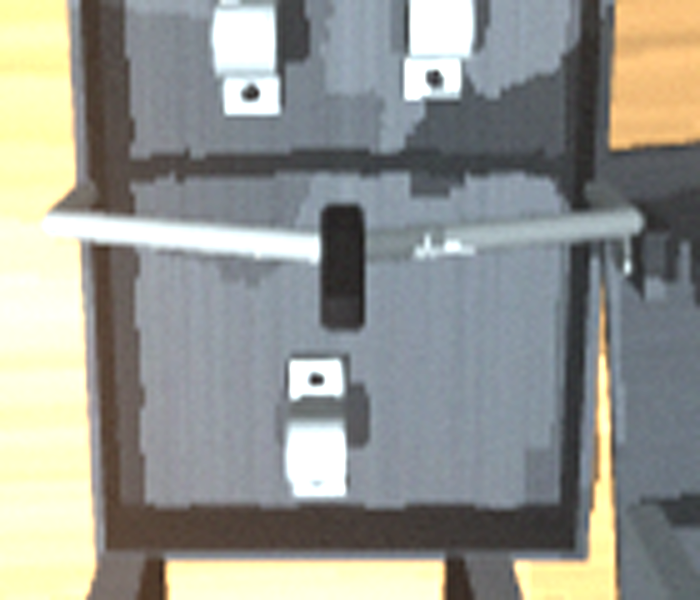

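View pics/c21.png

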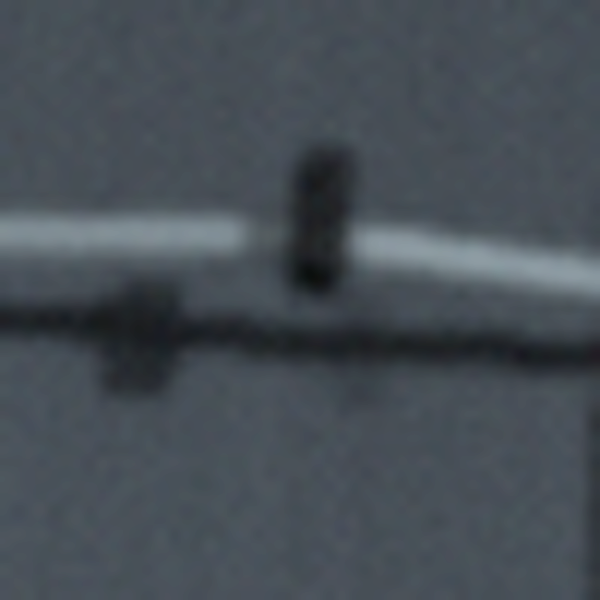

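```bash
python3 - <<'E'
from h import *
print('top', [plane('top',(280+x/12-.46,210+y/12-.46),z).round(4) for x,y,z in [(328,148,.156),(316,292,.122),(322,215,.145)]])
c=cam('wrist')
print('wr', [plane('wrist',(220+x/5-.4,140+y/5-.4),z,c).round(4) for x,y,z in [(343,328,.156),(343,206,.122),(342,206,.156),(342,295,.156)]])
print('rim',[plane('wrist',(220+x/5-.4,140+y/5-.4),.04,c).round(4) for x,y in [(105,552),(585,556)]])
print(proj('wrist',[.518,-.037,.156]),proj('wrist',[.518,-.037,.122]),c[1])
plan([.518,-.037,.20],87.6)
E
```

```text
top [array([ 0.5297, -0.035 ,  0.156 ]), array([ 0.5074, -0.035 ,  0.122 ]), array([ 0.5187, -0.0347,  0.145 ])]
wr [array([ 0.529 , -0.0349,  0.156 ]), array([ 0.5071, -0.0336,  0.122 ]), array([ 0.5011, -0.0339,  0.156 ]), array([ 0.5213, -0.0348,  0.156 ])]
rim [array([ 0.6312, -0.1157,  0.04  ]), array([0.6394, 0.0395, 0.04  ])]
[285.88022155 195.80992349] [285.86131933 189.65705366] [ 0.44493879 -0.03385462  0.47439504]
t 29.5 tcp [ 0.517  -0.0407  0.3291] toolx [-0.04  -0.016 -0.999] jaw ang 87.06 q6 -1.79 gap 30.1 mm F [-0.4 -0.5 -0.1]
cmd [ 0.1289 -0.0058  0.006 ] turn -0.009 dist 0.129
```

Call:
step_arm([
  [0.03,-0.007,0.006,0],
  [0.065,-0.009,0.006,0],
  [0.1,-0.01,0.006,0],
  [0.13,-0.011,0.006,0],
  [0.15,-0.011,0.006,0],
  [0.165,-0.011,0.006,0],
  [0.175,-0.011,0.006,0],
  [0.175,-0.011,0.006,0],
])

```text
t: 30.17
tcp_pos: [0.5201, -0.0376, 0.1517]
tool_rot: [-0.48, 0.528, 0.494, 0.498]
force: [-0.7, -0.5, 0.1]
finger_gap: 0.351
```

```bash
python3 - <<'E'
from h import *
plan([.5175,-.035,.135],87.3)
im=optics.snapshot('wrist');cv2.imwrite('pics/w21.png',im[:,:,::-1])
E
```

```text
t 30.2 tcp [ 0.5201 -0.0376  0.1517] toolx [-0.044 -0.014 -0.999] jaw ang 87.01 q6 -1.77 gap 30.0 mm F [-0.7 -0.5  0.1]
cmd [0.0167 0.002  0.0027] turn -0.005 dist 0.017
```

View pics/w21.png

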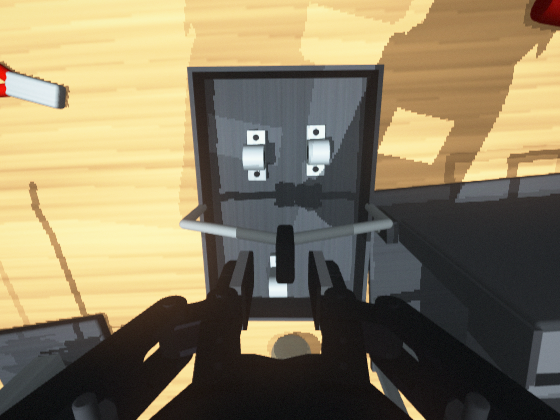

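Call:
step_arm([
  [0.006,0.002,0.003,-0.005],
  [0.012,0.002,0.003,-0.005],
  [0.015,0.002,0.003,-0.005],
  [0.015,0.002,0.003,-0.005],
])

```text
t: 30.55
tcp_pos: [0.5183, -0.0348, 0.1378]
tool_rot: [-0.482, 0.526, 0.494, 0.497]
force: [-0.4, -0.0, 0.9]
finger_gap: 0.35
```

Call:
step_arm([
  [0,0,0,0],
  [0,0,0,0],
  [0,0,0,0],
  [0,0,0,0],
  [0,0,0,0],
], jaw=0.0, grip_force=80)

```text
t: 30.97
tcp_pos: [0.5186, -0.0351, 0.1384]
tool_rot: [-0.482, 0.526, 0.494, 0.497]
force: [-0.9, -3.0, 4.2]
finger_gap: 0.094
```

```bash
python3 - <<'E'
from h import *
plan()
E
```

```text
t 31.0 tcp [ 0.5186 -0.0351  0.1384] toolx [-0.041 -0.015 -0.999] jaw ang 87.32 q6 -1.77 gap 8.0 mm F [-0.9 -3.   4.2]
cmd [0. 0. 0.] turn 0.000 dist 0.000
```

Call:
step_arm([
  [-0.003,0,0,0],
  [-0.008,0,0,0],
  [-0.015,0,0,0],
  [-0.025,0,0,0],
  [-0.035,0,0,0],
  [-0.045,0,0,0],
  [-0.05,0,0,0],
  [-0.05,0,0,0],
])

```text
t: 31.63
tcp_pos: [0.5218, -0.0345, 0.1902]
tool_rot: [-0.483, 0.525, 0.493, 0.498]
force: [0.1, -0.2, -4.5]
finger_gap: 0.094
```

```bash
python3 - <<'E'
from h import *
plan([.50,-.035,.30])
im=optics.snapshot('wrist');cv2.imwrite('pics/w22.png',im[:,:,::-1])
im=optics.snapshot('scene');cv2.imwrite('pics/s22.png',im[:,:,::-1])
E
```

```text
t 31.6 tcp [ 0.5218 -0.0345  0.1902] toolx [-0.037 -0.016 -0.999] jaw ang 87.32 q6 -1.77 gap 8.0 mm F [ 0.1 -0.2 -4.5]
cmd [-0.1089  0.0257 -0.0035] turn 0.000 dist 0.112
```

View pics/s22.png

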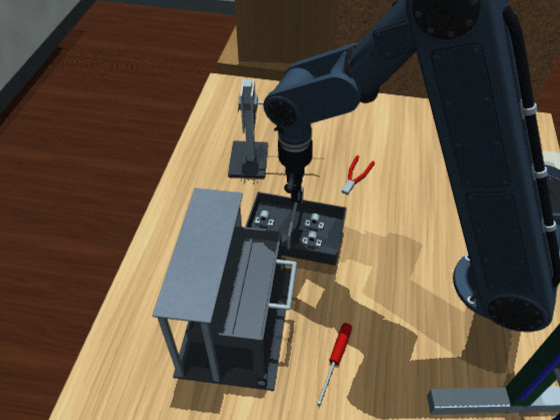

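View pics/w22.png

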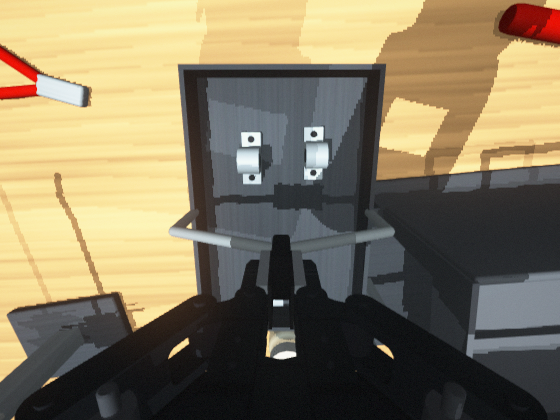

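Call:
step_arm([
  [-0.01,0.003,0,0],
  [-0.025,0.008,0,0],
  [-0.045,0.016,0,0],
  [-0.065,0.025,0,0],
  [-0.08,0.035,0,0],
  [-0.09,0.045,0,0],
  [-0.095,0.055,0,0],
  [-0.095,0.06,0,0],
])

```text
t: 32.4
tcp_pos: [0.4632, -0.0297, 0.287]
tool_rot: [-0.482, 0.526, 0.494, 0.497]
force: [-0.1, 0.5, -3.8]
finger_gap: 0.092
```

```bash
python3 - <<'E'
from h import *
plan([.455,-.20,.285],96.4)
E
```

```text
t 32.4 tcp [ 0.4632 -0.0297  0.287 ] toolx [-0.04  -0.016 -0.999] jaw ang 87.32 q6 -1.80 gap 7.9 mm F [-0.1  0.5 -3.8]
cmd [ 0.005   0.     -0.1704] turn -0.158 dist 0.171
```

Call:
step_arm([
  [0,0,-0.015,-0.03],
  [0,0,-0.04,-0.07],
  [0.001,0,-0.07,-0.11],
  [0.002,0,-0.1,-0.158],
  [0.002,0,-0.13,-0.158],
  [0.002,0,-0.15,-0.158],
  [0.002,0,-0.165,-0.158],
  [0.002,0,-0.17,-0.158],
])

```text
t: 33.07
tcp_pos: [0.4547, -0.2019, 0.287]
tool_rot: [-0.519, 0.486, 0.533, 0.458]
force: [0.8, 0.3, -3.4]
finger_gap: 0.093
```

```bash
python3 - <<'E'
from h import *
plan([.45,-.30,.285],96.4)
im=optics.snapshot('wrist');cv2.imwrite('pics/w23.png',im[:,:,::-1])
im=optics.snapshot('top');cv2.imwrite('pics/t23.png',im[:,:,::-1])
E
```

```text
t 33.1 tcp [ 0.4547 -0.2019  0.287 ] toolx [-0.042 -0.016 -0.999] jaw ang 96.22 q6 -2.28 gap 8.0 mm F [ 0.8  0.3 -3.4]
cmd [ 0.0038  0.0151 -0.097 ] turn -0.003 dist 0.098
```

View pics/w23.png

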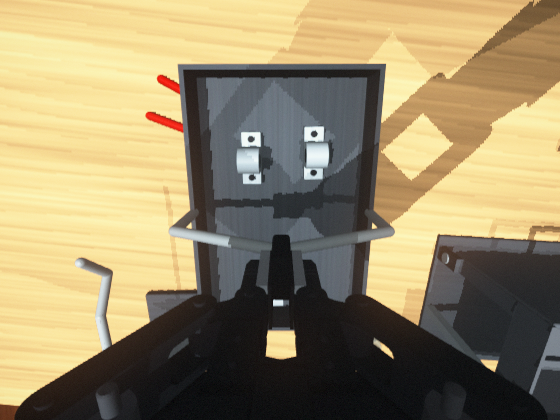

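View pics/t23.png

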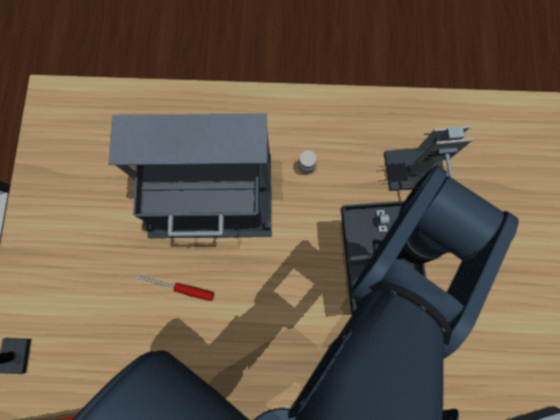

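```bash
python3 - <<'E'
from h import *
np.set_printoptions(precision=4,suppress=True)
T2=lambda x,y:('top',(x/4+370-.4,y/4+110-.4)); S2=lambda x,y:('scene',(x/4+220-.4,y/4+70-.4))
crop('wrist',(60,240,140,350),6,'c23')
for n,a,b,w in [('seat',T2(344,466),S2(377,163),(109,273)),('tip',T2(377,508),S2(416,130),(82,263)),('bend',T2(350,408),S2(335,138),(99,317))]:
    print(n,tri([a,b,('wrist',w)]),tri([a,('wrist',w)])[0])
E
```

```text
seat (array([ 0.524 , -0.3481,  0.2019]), [np.float64(0.0015868024795916832), np.float64(0.0023231469208074918), np.float64(0.003758303036701182)]) [ 0.5267 -0.3518  0.1922]
tip (array([ 0.499 , -0.3514,  0.2313]), [np.float64(0.0025650527181112037), np.float64(0.002287090140686492), np.float64(0.004043891703882828)]) [ 0.5005 -0.3543  0.2242]
bend (array([ 0.553 , -0.345 ,  0.2221]), [np.float64(0.0017939004182876345), np.float64(0.0020059534317392637), np.float64(0.002390662986688009)]) [ 0.5526 -0.345   0.2207]
```

View pics/c23.png

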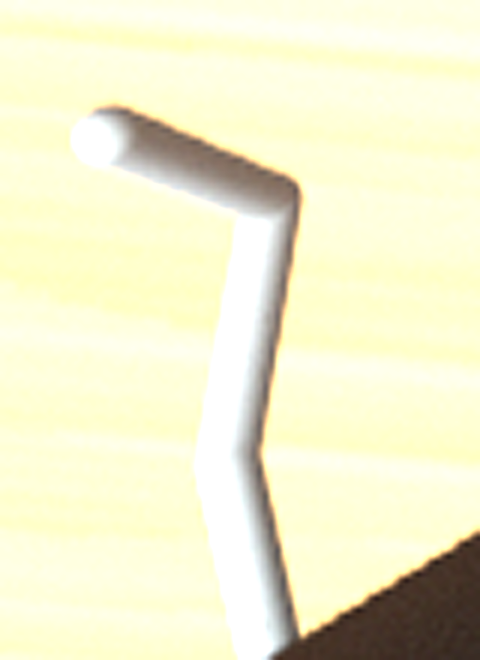

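```bash
python3 - <<'E'
from h import *
plan([.447,-.349,.281],96.4)
E
```

```text
t 33.2 tcp [ 0.4545 -0.1988  0.2872] toolx [-0.042 -0.014 -0.999] jaw ang 96.31 q6 -2.28 gap 7.8 mm F [ 0.3  0.7 -4.2]
cmd [ 0.0085  0.0237 -0.1484] turn -0.002 dist 0.151
```

Call:
step_arm([
  [0.003,0.008,-0.015,0],
  [0.006,0.016,-0.04,0],
  [0.007,0.022,-0.065,0],
  [0.007,0.024,-0.09,0],
  [0.007,0.024,-0.115,0],
  [0.007,0.024,-0.135,0],
  [0.007,0.024,-0.147,0],
  [0.007,0.024,-0.148,0],
])

```text
t: 33.88
tcp_pos: [0.4473, -0.3499, 0.2822]
tool_rot: [-0.519, 0.485, 0.534, 0.458]
force: [0.3, -0.1, -4.1]
finger_gap: 0.097
```

```bash
python3 - <<'E'
from h import *
plan([.5245,-.349,.281],96.4)
im=optics.snapshot('wrist');cv2.imwrite('pics/w24.png',im[:,:,::-1])
im=optics.snapshot('scene');crop('',(200,60,400,240),4,'s24',im)
E
```

```text
t 33.9 tcp [ 0.4473 -0.3499  0.2822] toolx [-0.042 -0.015 -0.999] jaw ang 96.28 q6 -2.51 gap 8.3 mm F [ 0.3 -0.1 -4.1]
cmd [-0.002  -0.0769 -0.0076] turn -0.002 dist 0.077
```

View pics/w24.png

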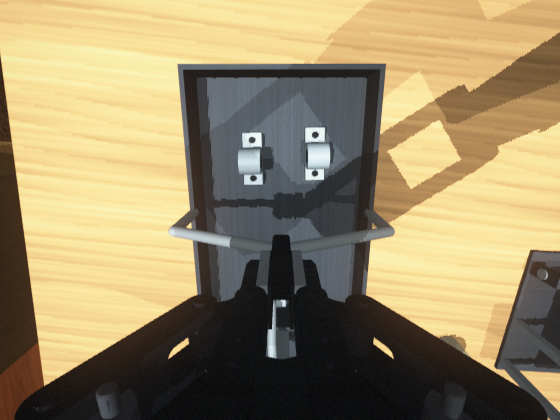

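View pics/s24.png

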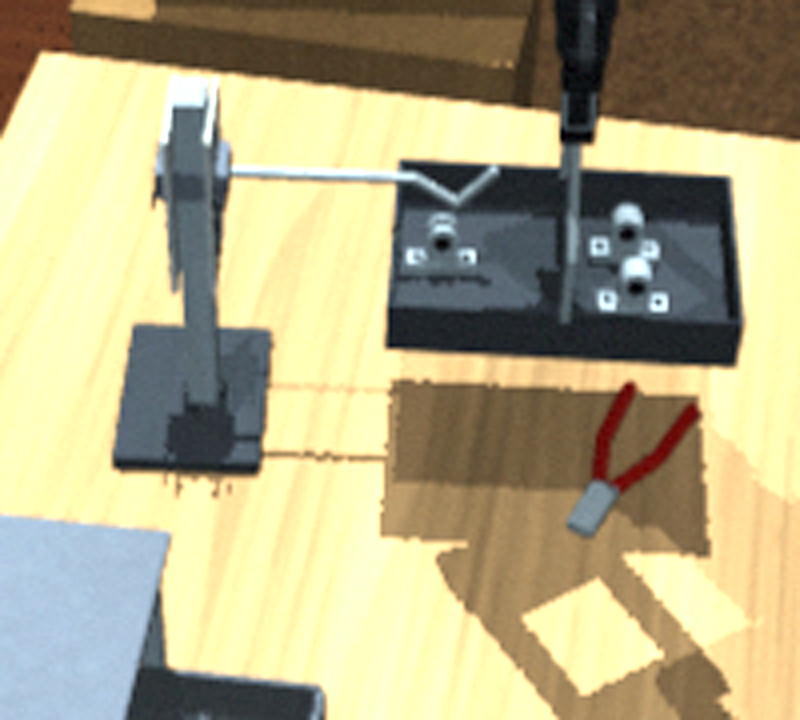

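Call:
step_arm([
  [-0.001,-0.01,-0.001,0],
  [-0.002,-0.024,-0.002,0],
  [-0.002,-0.038,-0.004,0],
  [-0.002,-0.052,-0.005,0],
  [-0.002,-0.064,-0.006,0],
  [-0.002,-0.072,-0.007,0],
  [-0.002,-0.076,-0.0075,0],
  [-0.002,-0.0765,-0.0075,0],
])

```text
t: 34.65
tcp_pos: [0.5242, -0.3452, 0.2803]
tool_rot: [-0.518, 0.484, 0.536, 0.458]
force: [0.3, 0.2, -3.9]
finger_gap: 0.091
```

```bash
python3 - <<'E'
from h import *
plan([.5245,-.349,.24],96.4)
im=optics.snapshot('wrist');crop('',(180,180,380,380),3.5,'w25',im)
im=optics.snapshot('scene');crop('',(200,60,400,240),4,'s25',im)
E
```

```text
t 34.6 tcp [ 0.5242 -0.3452  0.2803] toolx [-0.043 -0.01  -0.999] jaw ang 96.41 q6 -2.42 gap 7.8 mm F [ 0.3  0.2 -3.9]
cmd [ 0.0403 -0.0016 -0.0036] turn 0.000 dist 0.041
```

View pics/w25.png

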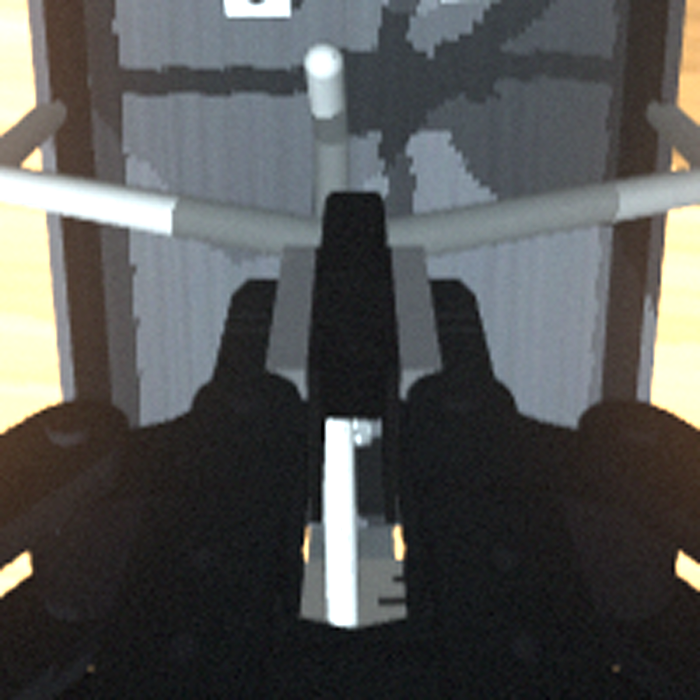

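View pics/s25.png

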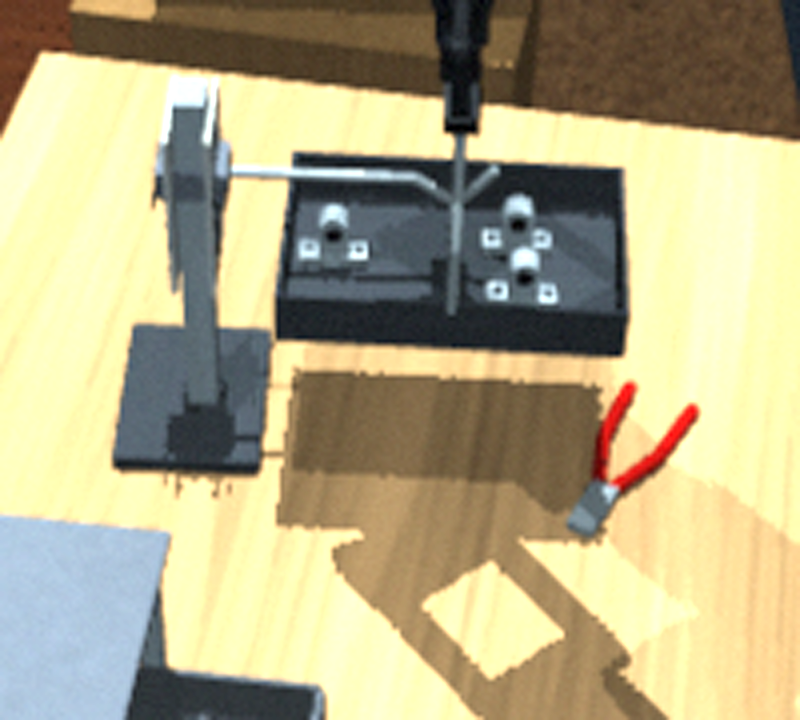

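Call:
step_arm([
  [0.002,-0.001,-0.002,0],
  [0.006,-0.001,-0.004,0],
  [0.01,-0.0015,-0.004,0],
  [0.014,-0.0015,-0.004,0],
  [0.018,-0.0015,-0.004,0],
  [0.02,-0.0015,-0.004,0],
  [0.02,-0.0015,-0.004,0],
])

```text
t: 35.33
tcp_pos: [0.5236, -0.3492, 0.2595]
tool_rot: [-0.517, 0.485, 0.537, 0.458]
force: [-0.7, 0.3, -4.3]
finger_gap: 0.093
```

```bash
python3 - <<'E'
from h import *
plan([.5245,-.349,.24],96.4)
im=optics.snapshot('wrist');crop('',(180,180,380,380),3.5,'w26',im)
im=optics.snapshot('scene');crop('',(200,60,400,240),4,'s26',im)
E
```

```text
t 35.3 tcp [ 0.5236 -0.3492  0.2595] toolx [-0.046 -0.009 -0.999] jaw ang 96.34 q6 -2.42 gap 8.0 mm F [-0.7  0.3 -4.3]
cmd [ 0.0194 -0.0018  0.0002] turn -0.001 dist 0.019
```

View pics/w26.png

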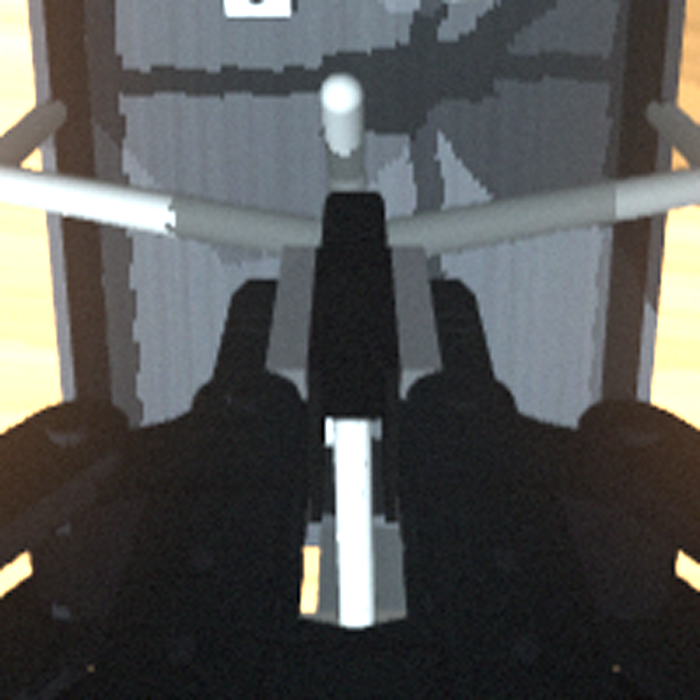

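View pics/s26.png

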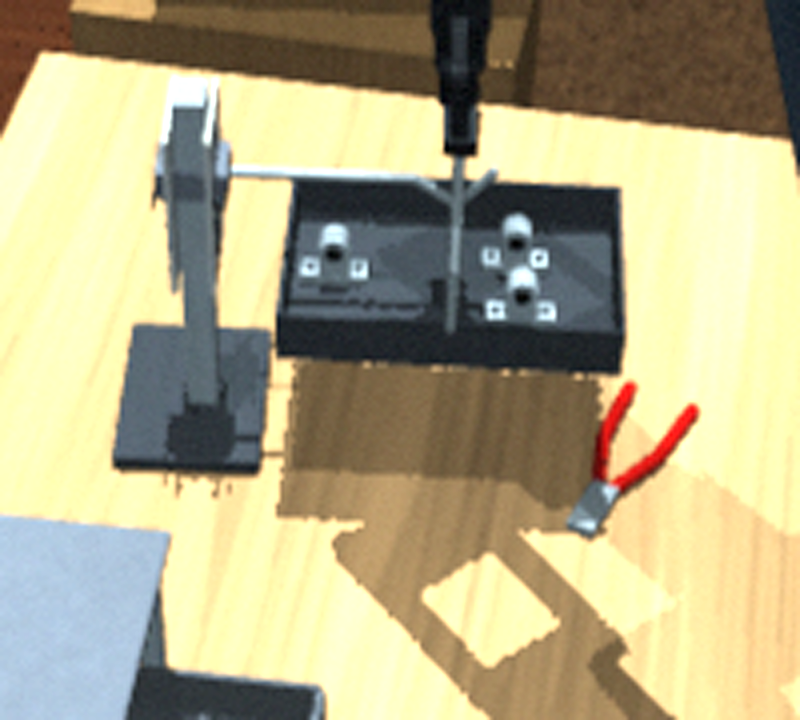

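Call:
step_arm([
  [0.003,-0.001,-0.0015,-0.012],
  [0.006,-0.001,-0.0015,-0.012],
  [0.009,-0.001,-0.0015,-0.012],
  [0.012,-0.001,-0.0015,-0.012],
  [0.015,-0.001,-0.0015,-0.012],
  [0.018,-0.001,-0.0015,-0.012],
  [0.021,-0.001,-0.0015,-0.012],
  [0.024,-0.001,-0.0015,-0.012],
])

```text
t: 36.1
tcp_pos: [0.5241, -0.3511, 0.2359]
tool_rot: [-0.52, 0.481, 0.539, 0.455]
force: [0.5, 0.4, -3.7]
finger_gap: 0.097
```

```bash
python3 - <<'E'
from h import *
plan([.5245,-.349,.24],96.4)
im=optics.snapshot('wrist');crop('',(180,180,380,380),3.5,'w27',im)
im=optics.snapshot('scene');crop('',(200,60,400,240),4,'s27',im)
E
```

```text
t 36.1 tcp [ 0.5241 -0.3511  0.2359] toolx [-0.044 -0.01  -0.999] jaw ang 97.04 q6 -2.43 gap 8.3 mm F [ 0.5  0.4 -3.7]
cmd [-0.0041 -0.0005  0.002 ] turn 0.011 dist 0.005
```

View pics/w27.png

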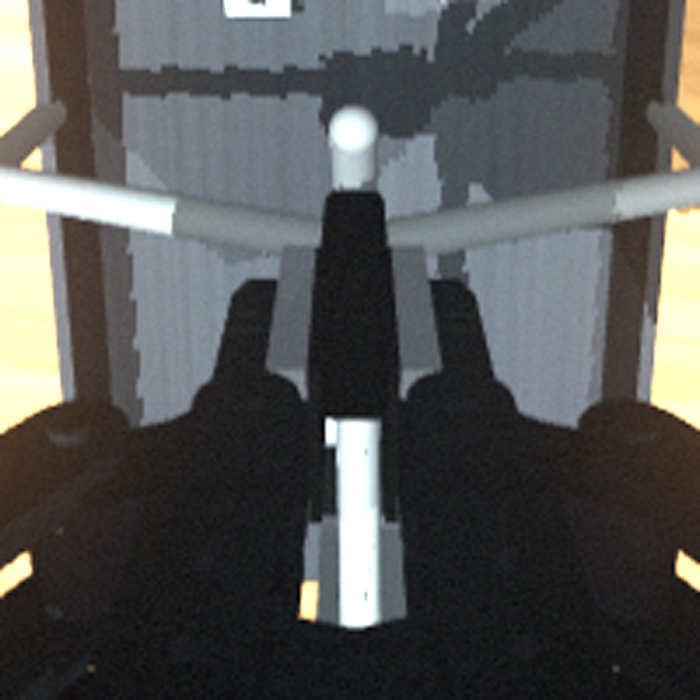

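View pics/s27.png

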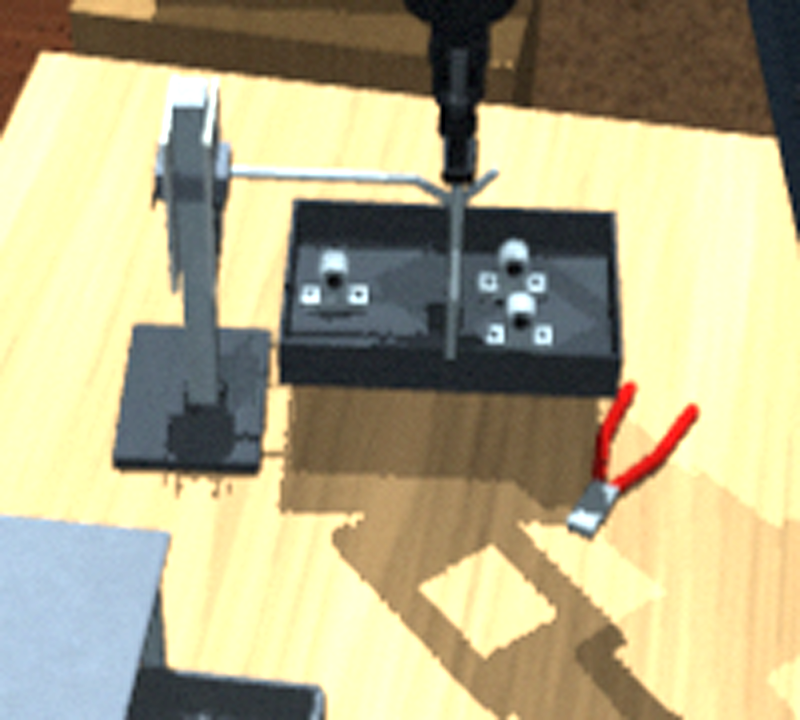

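Call:
step_arm([
  [0.0015,0,0.0005,0],
  [0.003,0,0.0005,0],
  [0.0045,0,0.0005,0],
  [0.006,0,0.0005,0],
  [0.0075,0,0.0005,0],
  [0.009,0,0.0005,0],
  [0.0105,0,0.0005,0],
  [0.012,0,0.0005,0],
])

```text
t: 36.87
tcp_pos: [0.5236, -0.3506, 0.2236]
tool_rot: [-0.52, 0.481, 0.539, 0.455]
force: [1.4, 0.1, -2.1]
finger_gap: 0.092
```

Call:
step_arm([
  [0.0015,0,0,0],
  [0.003,0,0,0],
  [0.0045,0,0,0],
  [0.006,0,0,0],
  [0.0075,0,0,0],
  [0.009,0,0,0],
  [0.0105,0,0,0],
  [0.012,0,0,0],
])

```text
t: 37.53
tcp_pos: [0.5234, -0.3507, 0.2117]
tool_rot: [-0.52, 0.481, 0.539, 0.456]
force: [2.4, 0.7, -1.2]
finger_gap: 0.094
```

```bash
python3 - <<'E'
from h import *
plan()
im=optics.snapshot('wrist');crop('',(180,180,380,380),3.5,'w28',im)
im=optics.snapshot('scene');crop('',(200,60,400,240),4,'s28',im)
E
```

```text
t 37.5 tcp [ 0.5234 -0.3507  0.2117] toolx [-0.044 -0.01  -0.999] jaw ang 97.03 q6 -2.43 gap 8.0 mm F [ 2.4  0.7 -1.2]
cmd [0. 0. 0.] turn 0.000 dist 0.000
```

View pics/w28.png

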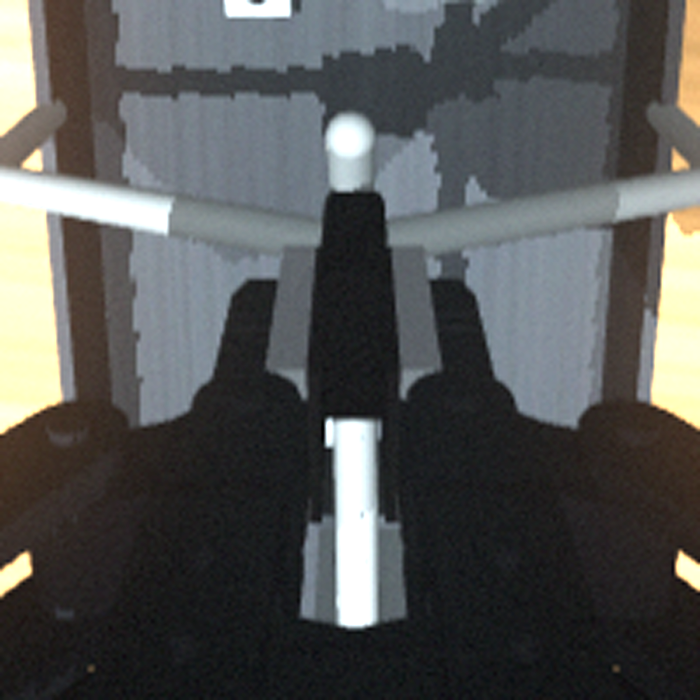

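View pics/s28.png

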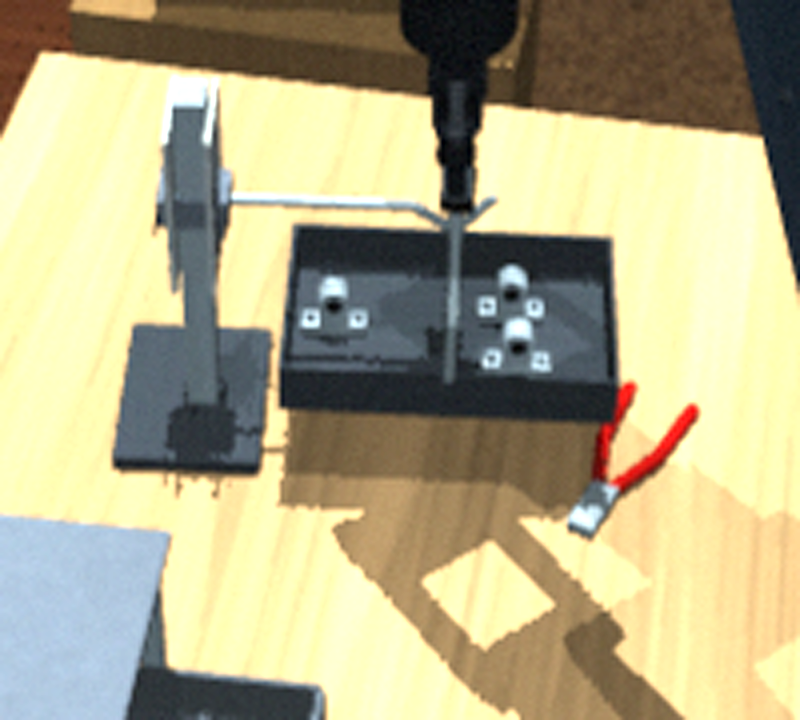

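Call:
step_arm([
  [0.0015,-0.001,0,0],
  [0.003,-0.002,0,0],
  [0.0045,-0.002,0,0],
  [0.006,-0.002,0,0],
  [0.0075,-0.002,0,0],
  [0.009,-0.002,0,0],
  [0.0105,-0.002,0,0],
  [0.012,-0.002,0,0],
])

```text
t: 38.3
tcp_pos: [0.5254, -0.3507, 0.1996]
tool_rot: [-0.521, 0.481, 0.538, 0.456]
force: [3.8, 0.8, 0.5]
finger_gap: 0.095
```

Call:
step_arm([
  [0.001,0,0,0],
  [0.002,0,0,0],
  [0.003,0,0,0],
  [0.004,0,0,0],
  [0.005,0,0,0],
  [0.006,0,0,0],
  [0.006,0,0,0],
  [0.006,0,0,0],
])

```text
t: 38.97
tcp_pos: [0.5253, -0.3508, 0.1937]
tool_rot: [-0.521, 0.481, 0.538, 0.456]
force: [3.6, 2.1, 0.7]
finger_gap: 0.092
```

```bash
python3 - <<'E'
from h import *
plan()
im=optics.snapshot('scene');crop('',(200,60,400,240),4,'s29',im)
E
```

```text
t 39.0 tcp [ 0.5253 -0.3508  0.1937] toolx [-0.042 -0.01  -0.999] jaw ang 97.03 q6 -2.42 gap 7.9 mm F [3.6 2.1 0.7]
cmd [0. 0. 0.] turn 0.000 dist 0.000
```

View pics/s29.png

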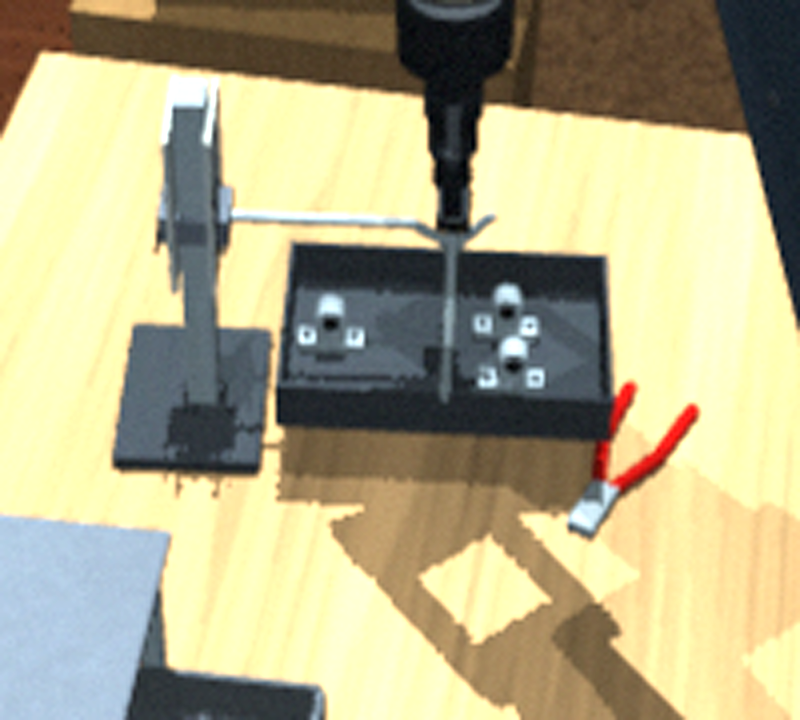

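Call:
step_arm([
  [0,-0.0007,0,0],
  [0,-0.0014,0,0],
  [0,-0.002,0,0],
  [0,-0.0026,0,0],
  [0,-0.003,0,0],
  [0,-0.003,0,0],
  [0,-0.003,0,0],
])

```text
t: 39.6
tcp_pos: [0.5272, -0.3505, 0.1933]
tool_rot: [-0.52, 0.481, 0.539, 0.455]
force: [-1.8, -0.2, 0.8]
finger_gap: 0.094
```

```bash
python3 - <<'E'
from h import *
F=[]
for i in range(10):
    optics.snapshot('scene'); F.append(telemetry.sense()['force'])
print(np.mean(F,0),np.std(F,0)); plan()
E
```

```text
[-3.60545513 -1.19061669  0.40410574] [0.88601425 0.53357134 0.33194577]
t 40.1 tcp [ 0.5275 -0.3504  0.1934] toolx [-0.044 -0.01  -0.999] jaw ang 97.03 q6 -2.42 gap 7.9 mm F [-4.6 -2.   0.3]
cmd [0. 0. 0.] turn 0.000 dist 0.000
```

Call:
step_arm([
  [0,0.0004,0,0],
  [0,0.0008,0,0],
  [0,0.0012,-0.0003,0],
  [0,0.0012,-0.0003,0],
  [0,0.0012,-0.0003,0],
  [0,0.0012,-0.0003,0],
])

```text
t: 40.6
tcp_pos: [0.5271, -0.3505, 0.1936]
tool_rot: [-0.521, 0.481, 0.538, 0.456]
force: [0.6, 1.0, 0.8]
finger_gap: 0.093
```

```bash
python3 - <<'E'
from h import *
F=[]
for i in range(10):
    optics.snapshot('scene'); F.append(telemetry.sense()['force'])
print(np.mean(F,0),np.std(F,0)); plan()
E
```

```text
[1.68350865 1.09664607 0.36880463] [0.6944516  0.48439133 0.46596551]
t 41.1 tcp [ 0.5269 -0.3507  0.1936] toolx [-0.042 -0.01  -0.999] jaw ang 97.03 q6 -2.42 gap 8.0 mm F [ 2.9  2.  -0.4]
cmd [0. 0. 0.] turn 0.000 dist 0.000
```

Call:
step_arm([
  [0,0,0,0],
  [0,0,0,0],
  [0,0,0,0],
  [0,0,0,0],
], grip_force=20)

```text
t: 41.43
tcp_pos: [0.527, -0.3507, 0.1935]
tool_rot: [-0.521, 0.481, 0.538, 0.456]
force: [2.1, 1.5, 0.6]
finger_gap: 0.094
```

Call:
step_arm([
  [0,0,0,0],
  [0,0,0,0],
  [0,0,0,0],
  [0,0,0,0],
  [0,0,0,0],
  [0,0,0,0],
], jaw=0.014)

```text
t: 41.93
tcp_pos: [0.5268, -0.3508, 0.1935]
tool_rot: [-0.521, 0.481, 0.539, 0.456]
force: [-0.2, -0.4, 0.0]
finger_gap: 0.158
```

```bash
python3 - <<'E'
from h import *
plan()
im=optics.snapshot('wrist');crop('',(180,180,380,380),3.5,'w30',im)
im=optics.snapshot('scene');crop('',(200,60,400,240),4,'s30',im)
E
```

```text
t 41.9 tcp [ 0.5268 -0.3508  0.1935] toolx [-0.043 -0.01  -0.999] jaw ang 97.02 q6 -2.42 gap 13.5 mm F [-0.2 -0.4  0. ]
cmd [0. 0. 0.] turn 0.000 dist 0.000
```

View pics/w30.png

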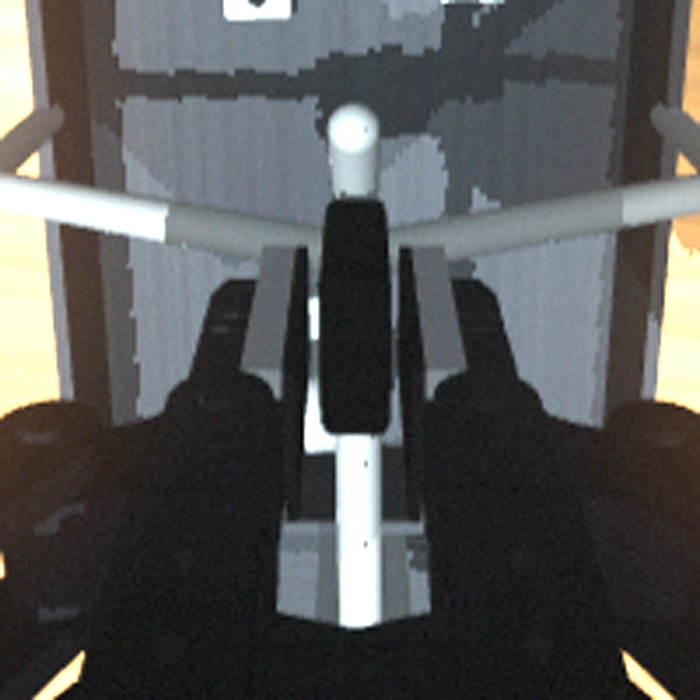

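View pics/s30.png

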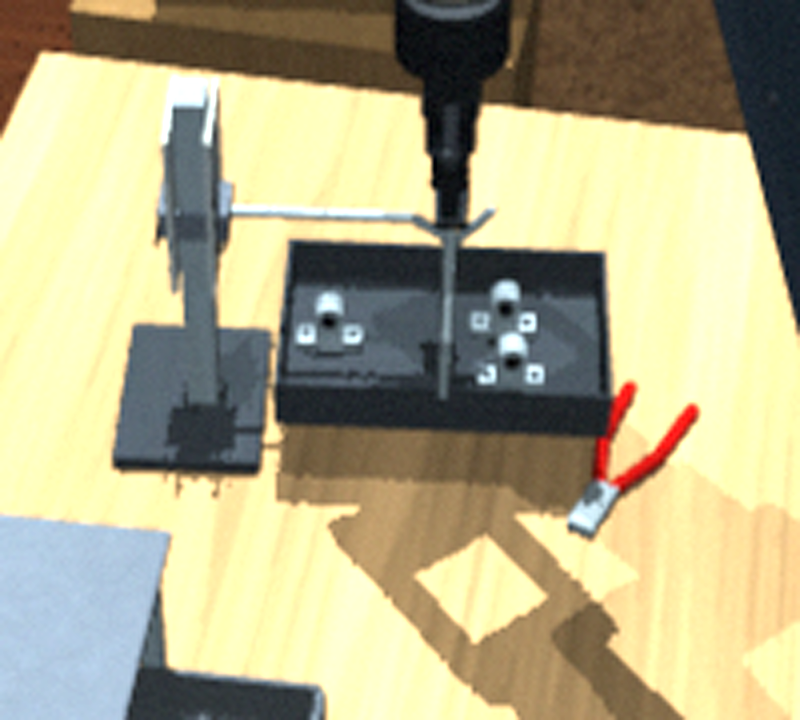

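Call:
step_arm([
  [0,0,0,0],
  [0,0,0,0],
  [0,0,0,0],
  [0,0,0,0],
], jaw=0.035)

```text
t: 42.37
tcp_pos: [0.5269, -0.3507, 0.1935]
tool_rot: [-0.521, 0.481, 0.539, 0.456]
force: [-0.7, -0.1, -0.5]
finger_gap: 0.409
```

Call:
step_arm([
  [-0.01,0,0,0],
  [-0.025,0,0,0],
  [-0.045,0,0,0],
  [-0.07,0,0,0],
  [-0.1,0,0,0],
  [-0.13,0,0,0],
  [-0.15,0.0,0,0],
  [-0.15,0.0,0,0],
])

```text
t: 43.03
tcp_pos: [0.5355, -0.3509, 0.3503]
tool_rot: [-0.525, 0.481, 0.534, 0.456]
force: [0.6, -0.4, 0.6]
finger_gap: 0.411
```

Call:
step_arm([
  [0,0.03,0,0],
  [0,0.06,0.02,0],
  [0,0.09,0.05,0],
  [0,0.09,0.09,0],
  [0,0.09,0.13,0],
  [0,0.09,0.17,0],
  [0,0.09,0.2,0],
  [0,0.09,0.2,0],
])

```text
t: 43.7
tcp_pos: [0.4191, -0.1577, 0.3502]
tool_rot: [-0.524, 0.479, 0.537, 0.455]
force: [-0.1, -0.4, -1.1]
finger_gap: 0.409
```

```bash
python3 - <<'E'
from h import *
plan()
im=optics.snapshot('top');cv2.imwrite('pics/t31.png',im[:,:,::-1])
im=optics.snapshot('scene');crop('',(200,60,400,240),4,'s31',im);cv2.imwrite('pics/s31f.png',im[:,:,::-1])
E
```

```text
t 43.7 tcp [ 0.4191 -0.1577  0.3502] toolx [-0.036 -0.014 -0.999] jaw ang 97.28 q6 -2.28 gap 34.9 mm F [-0.1 -0.4 -1.1]
cmd [0. 0. 0.] turn 0.000 dist 0.000
```

View pics/t31.png

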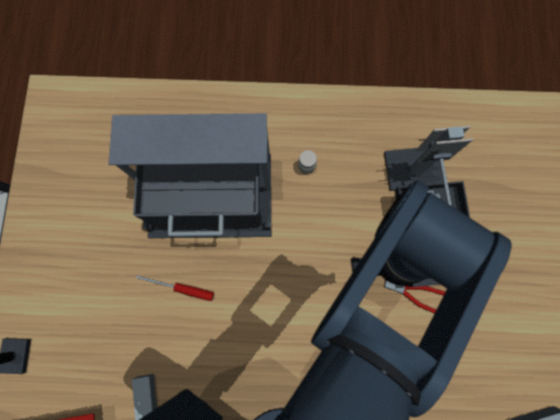

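View pics/s31.png

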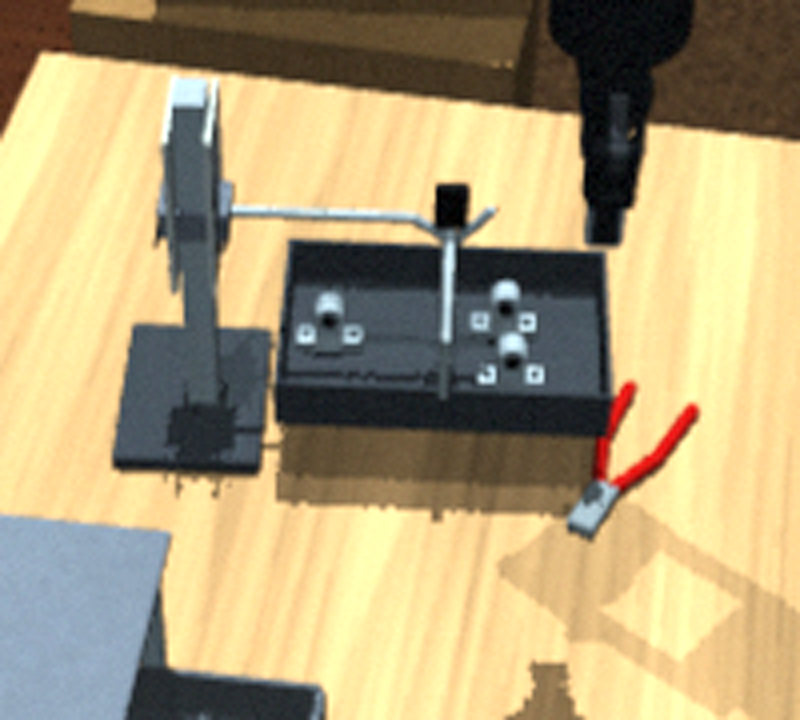

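Call:
step_arm([
  [-0.02,0,0.03,0],
  [-0.04,0,0.06,0],
  [-0.04,0,0.1,0],
  [-0.04,0,0.14,0],
  [-0.04,0,0.14,0],
  [-0.04,0,0.14,0],
  [-0.04,0,0.14,0],
  [-0.04,0,0.14,0],
])

```text
t: 44.47
tcp_pos: [0.4059, -0.0244, 0.3885]
tool_rot: [-0.525, 0.481, 0.534, 0.455]
force: [-0.2, -0.4, -0.7]
finger_gap: 0.41
```

Call:
step_arm([
  [0,0,0,0],
  [0,0,0,0],
  [0,0,0,0],
  [0,0,0,0],
  [0,0,0,0],
  [0,0,0,0],
  [0,0,0,0],
  [0,0,0,0],
])

```text
t: 45.13
tcp_pos: [0.4059, -0.0244, 0.3886]
tool_rot: [-0.525, 0.481, 0.534, 0.455]
force: [0.6, -0.1, -0.6]
finger_gap: 0.41
```

```bash
python3 - <<'E'
from h import *
ims=[]
for i in range(12): ims.append(optics.snapshot('scene').astype(int))
ref=cv2.imread('pics/s31f.png')[:,:,::-1].astype(int)
b=(slice(75,175),slice(235,335))
print('motion',[int(np.abs(ims[i][b]-ims[0][b]).mean()*100) for i in range(12)], np.abs(ref[b]-ims[0][b]).mean())
a=cv2.imread('pics/a_top.png')[:,:,::-1].astype(int); t=optics.snapshot('top').astype(int)
for n,(x0,y0,x1,y1) in dict(handle=(150,205,265,245),jar=(295,145,320,180),driver=(130,270,220,305),nip=(380,275,455,320),plain=(20,200,100,240)).items(): print(n,np.abs(a[y0:y1,x0:x1]-t[y0:y1,x0:x1]).mean())
plan(); cv2.imwrite('pics/t32.png',t[:,:,::-1].astype(np.uint8)); crop('',(200,60,400,240),4,'s32',ims[-1].astype(np.uint8))
S2=lambda x,y:('scene',(x/4+200-.4,y/4+60-.4))
crop('',(380,110,500,260),4,'t32c',t.astype(np.uint8))
E
```

```text
motion [0, 181, 180, 181, 181, 180, 180, 180, 182, 181, 181, 179] 3.0883666666666665
handle 12.237608695652174
jar 16.291047619047617
driver 18.042116402116402
nip 21.675950617283952
plain 17.620625
t 45.8 tcp [ 0.4059 -0.0244  0.3885] toolx [-0.033 -0.019 -0.999] jaw ang 97.05 q6 -2.00 gap 34.9 mm F [0.5 0.2 0.7]
cmd [0. 0. 0.] turn 0.000 dist 0.000
```

View pics/t32.png

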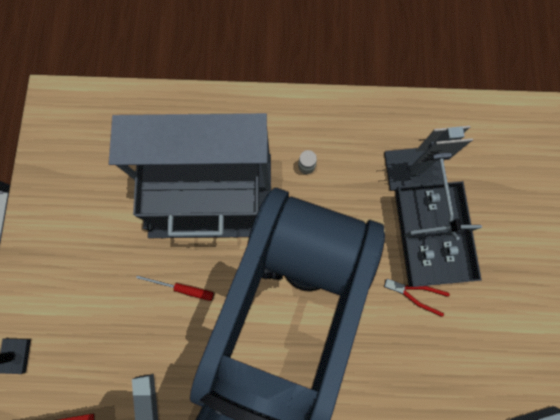

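View pics/s32.png

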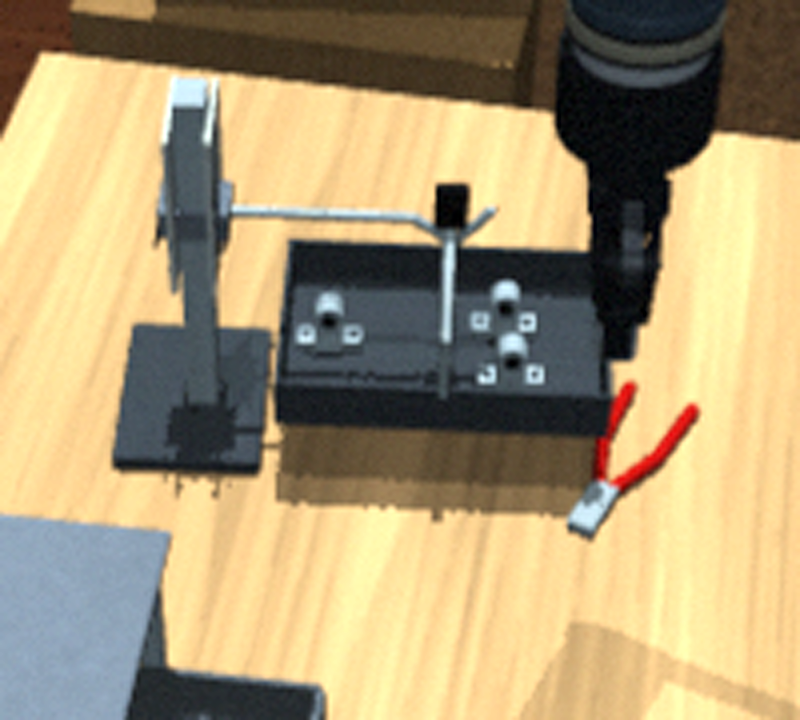

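```bash
python3 - <<'E'
from h import *
a=cv2.imread('pics/a_top.png',0).astype(np.float32); t=cv2.imread('pics/t32.png',0).astype(np.float32)
for n,(x0,y0,x1,y1) in dict(binfront=(140,190,250,245),roof=(105,110,275,165),jar=(285,140,330,185),driver=(130,265,215,305),nip=(380,275,455,320)).items():
    print(n,a[y0:y1,x0:x1].mean(),t[y0:y1,x0:x1].mean(),cv2.phaseCorrelate(a[y0:y1,x0:x1].copy(),t[y0:y1,x0:x1].copy()))
c1=lambda i:i
T=lambda x,y:('top',(x/4+380-.4,y/4+110-.4)); S=lambda x,y:('scene',(x/4+200-.4,y/4+60-.4))
E
```

```text
binfront 66.82711 77.386116 ((-0.09988811663764352, -0.044589919831068414), 0.9903435685899522)
roof 92.00695 106.17048 ((-0.0033763287145234244, 0.05131066856101896), 1.0185296641455757)
jar 116.06469 133.43802 ((0.28246896523214815, 0.47218646014703225), 0.9542999232256854)
driver 110.551765 122.376175 ((0.12686618561417617, -0.00880955606422873), 0.6185913806491428)
nip 111.695404 114.22667 ((0.7663412828019531, 0.3897800320299716), 0.546515806833903)
```

View pics/t32c.png

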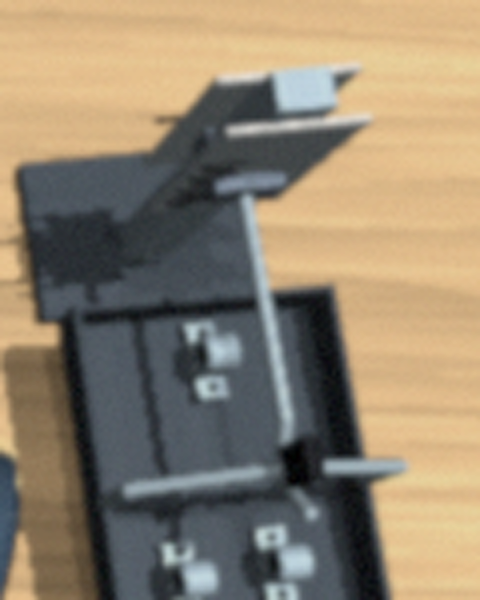

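```bash
python3 - <<'E'
from station import manip, telemetry
print(telemetry.sense()['t']); print(manip.sign_off())
E
```

```text
45.7833
the job is handed in; nothing more can be done
None
```

The job is done and handed in at 45.8 s. There were three blocks. I tipped the bin to its stop, stood the blocks upright in the basket (one in the back half, two in the front) and swung the bin home. I then hung the basket on the hook, lowering it slowly onto the spring.

**Last checks:**
- **Basket:** it hangs free by its handle bar with all three blocks in it and nothing touching it. The basket and pointer did not move over about 0.6 s of pictures.
- **Bin:** its front matches the first picture to within about 0.1 px, so it is home.
- **Screwdriver, jar and cutters:** they look unmoved. The picture comparison gave shifts of 0.8 px or less. The cutters' match (0.8 px) was the weakest, perhaps because of changed shadows, and I did not check them any closer.
- **Forces:** the highest reading I saw was about 30 N at the wrist, a brief push when regrasping the bin handle.

A plain brightness comparison with the first picture disagreed everywhere, even on bare table. The whole picture had become brighter, so I relied on the position comparison instead.

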